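# Lid the jars for the steriliser

### The arm

A 7-joint arm with a two-finger parallel gripper is mounted at the origin on the work surface. World frame = base frame: x ahead of the robot, y to its left, z up, the work surface at z = 0. Lengths are in m, angles in rad, forces in N, time in s.
With the tool pointing down it reaches from about 0.4 to 0.875 m from the base axis. Payload 19.3 kg.
Tool frame: the origin (TCP) lies midway between the tips of the shut fingers; the grasp point (between the pads) lies 19 mm behind it (bot.tcp_to_grasp is the distance from the TCP to the grasp point, in m); z points along the fingers, y is the direction in which the jaws open and shut (so a half turn about z gives the same grasp; the last joint's range is limited). The gripper opens to 85 mm and grips with 20 to 120 N. Pads are 22 mm wide; open, the fingers measure 114 mm over their backs; the gripper's body (76 mm by 85 mm) begins 54 mm behind the grasp point. The pads swing forward as they close: fully open they stand 13 mm farther back than shut.
Start: joints at [1.036, 0.521, -0.036, 1.599, 0.021, 1.021, -0.113], TCP at [0.28, -0.559, 0.208] pointing down, gripper open.
Joint ranges: [-2.91, 2.91], [-0.3, 2.13], [-1.5, 1.42], [0.17, 2.43], [-1.26, 4.41], [0.16, 1.93], [-2.52, 2.52]. Speed limits (rad/s): [1.89, 1.89, 2.39, 2.39, 3.01, 3.01, 3.01].

### API

Orientations are given as [roll, pitch, yaw] about the fixed x, y, z axes, in that order (R = Rz(yaw) Ry(pitch) Rx(roll)).
In Python, from workcell import bot gives the robot as it stands. The module is installed in compiled form; this text tells all that it offers.
- The arm moves only by the tool drive_tool, never from a script. Its argument "series" is a list of rows, each a list of 5 numbers: the opening in per cent of the stroke, from 0 (shut) to 100 (fully open), then the shift along the world's x, y, z in m, then the turn about the world's z in rad. A call has 1 to 12 rows; each row shifts and turns the pose as measured when the row begins; what a row does not reach is not made up. A row lasts 1/10 s, in which the tool goes at most 50 mm and 8.59 degrees, less where a joint would pass 70% of its speed; a pose out of reach is approached as far as the arm can. A call with a gripper value outside its range is refused whole. The fingers move at their own pace and stop on an object; "newtons" is the grip in N (left out, the last holds). Time passes only in rows, so rows that do not move let the fingers close. It gives the time, the measured TCP pose, the force and the opening at its end, in the units of the state.
- bot.observe(): the state, without advancing time (a new reading comes with each control period).
- bot.grab_frame(name): name is "scene" or "top" or "wrist"; returns the picture (480x640x3 uint8, red, green, blue); there is no depth.
- bot.camera_info(name): a dict with "fx", "fy", "cx", "cy" (pixels), "cam_to_world" (4x4, takes a point from camera to world coordinates). Camera axes: x right, y down, z forward; pixel columns grow to the right and rows downward; lengths in m; the calibration is good to about 2 mm. A picture is of the moment at which its call begins: read the wrist's pose just before it. camera_info takes no time and is no camera call; for the wrist camera it gives the pose at the moment of the call.
- bot.job_done(): hands the job in, once; it reports no verdict.
Trained networks look in the newest picture that a camera, given by its name, has taken for a name from the list of things; names that differ only in an ending like _2 or _b are one class to them, and where a whole thing is asked for, a point or a joint stands for the part that bears it (a point fixed in the world has none). Each returns a list of dicts, best first, with "conf" (0 to 1); they miss things now and then, are a little off and sometimes report something else, mostly with a low value. They report only what shows in the picture. A call takes as long as a camera call.
- bot.masks_of(camera, target): "mask" (480x640 bool, what is visible of it) and "point" ([column, row] in pixels, amid what is visible of it).
The state is a dict: "clock": time; "qpos": joint angles; "qd": joint speeds; "joint_efforts": joint torques, N m; "position": TCP position; "tool_rot": TCP orientation; "force": force on the tool from outside, world axes, zero at the start; "moment": the same for the moment, N m; "grip_width": finger opening in m.
Only numpy, scipy, OpenCV 4.12 (cv2) and the standard library are available. Lean on these libraries where they do the work, as an engineer would, in place of code of your own. Each camera call takes 0.05 s, during which the arm holds its last target.

### The job

The jars are going into the steriliser: take the four washed steel lids off the draining mat and set each one gently on the open steel jar of its own size, so that it sits flat on the rim with its step down inside the mouth. The jars stay standing where they are on the tray, and the white porcelain bowl and the blue-capped bottle are left alone.

Things in the scene. Friction and masses are not known exactly. Their poses are not given: they have to be found in the camera images.
- lid_small: the small lid: stainless cover disc 55 mm across, 3 mm thick, with a round black knob on top (20 mm across, 20 mm tall) and a step 26 mm across, 4 mm deep, underneath. It lies knob up on the draining mat. Origin: centre of the underside of the step; z up through the knob: disc 4 to 7 mm, knob 7 to 27 mm above the origin. Its yaw does not matter.
- lid_medium: the medium lid: stainless cover disc 71 mm across, 3 mm thick, with a round black knob on top (20 mm across, 20 mm tall) and a step 42 mm across, 4 mm deep, underneath. It lies knob up on the draining mat. Origin: centre of the underside of the step; z up through the knob: disc 4 to 7 mm, knob 7 to 27 mm above the origin. Its yaw does not matter.
- lid_large: the large lid: stainless cover disc 87 mm across, 3 mm thick, with a round black knob on top (20 mm across, 20 mm tall) and a step 58 mm across, 4 mm deep, underneath. It lies knob up on the draining mat. Origin: centre of the underside of the step; z up through the knob: disc 4 to 7 mm, knob 7 to 27 mm above the origin. Its yaw does not matter.
- lid_largest: the largest lid: stainless cover disc 103 mm across, 3 mm thick, with a round black knob on top (20 mm across, 20 mm tall) and a step 74 mm across, 4 mm deep, underneath. It lies knob up on the draining mat. Origin: centre of the underside of the step; z up through the knob: disc 4 to 7 mm, knob 7 to 27 mm above the origin. Its yaw does not matter.
- jar_small: the small jar: open round stainless jar 44 mm across outside, 50 mm tall, wall 2 mm, standing loose on the steriliser tray (tray floor 3 mm above the bench, rim 14 mm). Origin: centre of its underside; z up, rim 50 mm above the origin. With its lid seated the lid's origin lies 46 mm above the jar's origin.
- jar_medium: the medium jar: open round stainless jar 60 mm across outside, 56 mm tall, wall 2 mm, standing loose on the steriliser tray (tray floor 3 mm above the bench, rim 14 mm). Origin: centre of its underside; z up, rim 56 mm above the origin. With its lid seated the lid's origin lies 52 mm above the jar's origin.
- jar_large: the large jar: open round stainless jar 76 mm across outside, 62 mm tall, wall 2 mm, standing loose on the steriliser tray (tray floor 3 mm above the bench, rim 14 mm). Origin: centre of its underside; z up, rim 62 mm above the origin. With its lid seated the lid's origin lies 58 mm above the jar's origin.
- jar_largest: the largest jar: open round stainless jar 92 mm across outside, 68 mm tall, wall 2 mm, standing loose on the steriliser tray (tray floor 3 mm above the bench, rim 14 mm). Origin: centre of its underside; z up, rim 68 mm above the origin. With its lid seated the lid's origin lies 64 mm above the jar's origin.
- dish: small white porcelain bowl, 64 mm across, 24 mm tall, among the lids on the draining mat (5 mm thick); a bystander. Origin: centre of its underside
- bottle: small glass bottle with a blue cap, 46 mm across, 88 mm tall, among the jars on the tray; a bystander. Origin: centre of its underside

How it is judged:
By the outcome, as a careful person would: the job done as asked, in the order asked, and still so for the second after the job is handed in, with the robot touching nothing.
It also fails if it takes over 109 s, if anything falls off the work surface, if the arm or the gripper's body presses on something with over 40 N, if the wrist force passes 120 N, or if a joint passes its speed limit or range.

## Working session

There is one attempt and no reset: what is moved stays moved. The work goes in short steps, Python scripts to look and compute and a tool call to move; the robot and the scene stay as the last step left them, time stands still between calls to the robot, and variables do not carry over. Pictures are saved under pics/ and viewed, and the job is handed in when it is done.

Besides the shell and the picture viewer there is one more tool, called after "Request:" as name([rows], argument=value, ...), one row to a line, values as JSON. drive_tool: Moves the arm, as the interface text tells. Its arguments: {"type":"object","properties":{"series":{"type":"array","items":{"type":"array","items":{"type":"number"}}},"newtons":{"type":"number"}},"required":["series"]}

```bash
mkdir -p pics; cat > h.py <<'E'
import numpy as np, cv2
from workcell import bot
def ray(info,px):
    T=np.array(info["cam_to_world"]); d=np.array([(px[0]-info["cx"])/info["fx"],(px[1]-info["cy"])/info["fy"],1.0])
    return T[:3,3],T[:3,:3]@d
def at_z(info,px,z):
    o,d=ray(info,px); return o+d*(z-o[2])/d[2]
def proj(info,p):
    T=np.linalg.inv(np.array(info["cam_to_world"])); c=T[:3,:3]@np.array(p)+T[:3,3]
    return np.array([info["fx"]*c[0]/c[2]+info["cx"],info["fy"]*c[1]/c[2]+info["cy"]])
def save(n,im): cv2.imwrite("pics/"+n+".png",cv2.cvtColor(im,cv2.COLOR_RGB2BGR))
E
python3 - <<'E'
from h import *
s=bot.observe();print({k:np.round(v,3).tolist() for k,v in s.items()}, bot.tcp_to_grasp)
for n in ("top","scene"):
    save(n+"0",bot.grab_frame(n)); i=bot.camera_info(n); print(n,i["fx"],i["cx"],i["cy"],np.round(i["cam_to_world"],3).tolist())
E
```

```text
{'clock': 0.0, 'qpos': [1.036, 0.522, -0.036, 1.6, 0.021, 1.021, -0.113], 'qd': [0.0, -0.002, 0.001, 0.0, -0.001, -0.0, 0.0], 'joint_efforts': [-0.001, -92.71, 1.979, -36.993, 0.018, 0.008, -0.0], 'position': [0.28, -0.558, 0.208], 'tool_rot': [-3.14, 0.0, 0.465], 'force': [-0.302, 0.385, -0.225], 'moment': [-0.067, -0.02, -0.004], 'grip_width': 0.086} 0.0187
top 620.2863354971696 329.73987498392177 241.1557118133748 [[0.029, -0.995, 0.096, 0.39], [-1.0, -0.03, -0.01, 0.012], [0.013, -0.096, -0.995, 1.254], [0.0, 0.0, 0.0, 1.0]]
scene 464.74317033372705 319.7813129452456 242.79498041179914 [[0.169, 0.683, -0.711, 1.196], [0.986, -0.111, 0.127, -0.131], [0.008, -0.722, -0.692, 0.705], [0.0, 0.0, 0.0, 1.0]]
```

View pics/top0.png

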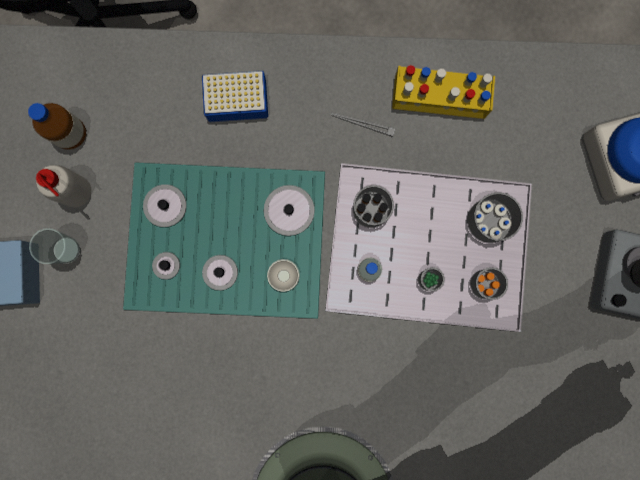

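View pics/scene0.png

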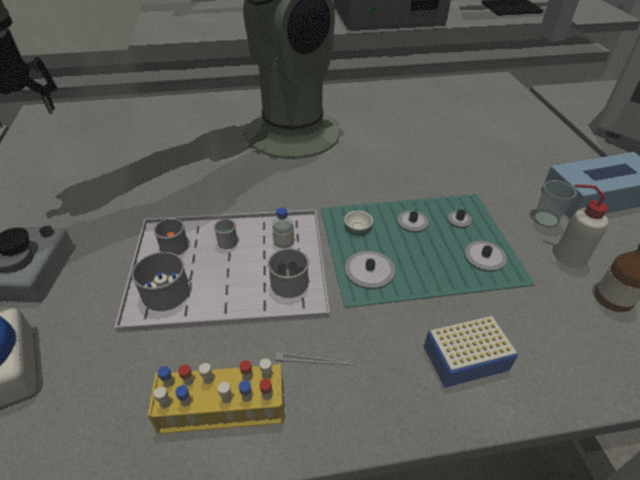

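```bash
python3 - <<'E'
from h import *
i=bot.camera_info("top")
z={'small':.05+.003,'medium':.059,'large':.065,'largest':.071}
for n in ["lid_small","lid_medium","lid_large","lid_largest","jar_small","jar_medium","jar_large","jar_largest","dish","bottle"]:
    r=bot.masks_of("top",n)
    for d in r[:2]:
        m=d["mask"]; ys,xs=np.nonzero(m)
        if len(xs)<5: continue
        (cx,cy),(a,b),_=cv2.minAreaRect(np.c_[xs,ys].astype(np.float32))
        h=0.012 if 'lid' in n else z.get(n[4:],.03)
        print(n,round(d["conf"],2),np.round(d["point"]).tolist(),"c",round(cx,1),round(cy,1),"sz",round(a,1),round(b,1),"xyz",at_z(i,(cx,cy),h).round(4).tolist())
print(bot.observe()['clock'])
E
```

```text
lid_small 0.9 [165.0, 263.0] c 165.0 265.5 sz 25.0 26.0 xyz [0.4515, 0.3269, 0.012]
lid_medium 0.88 [219.0, 272.0] c 219.8 272.8 sz 33.2 35.4 xyz [0.4402, 0.2172, 0.012]
lid_large 0.77 [163.0, 210.0] c 163.5 205.5 sz 41.0 43.0 xyz [0.5723, 0.3365, 0.012]
lid_largest 0.75 [290.0, 211.0] c 288.5 210.5 sz 49.0 49.0 xyz [0.5699, 0.0845, 0.012]
jar_small 0.62 [431.0, 277.0] c 430.0 279.5 sz 23.0 26.0 xyz [0.4376, -0.1964, 0.053]
jar_medium 0.96 [491.0, 286.0] c 488.5 283.5 sz 31.0 37.0 xyz [0.4329, -0.3085, 0.059]
jar_medium 0.74 [432.0, 280.0] c 430.0 279.0 sz 24.0 26.0 xyz [0.4383, -0.1954, 0.059]
jar_large 0.66 [370.0, 206.0] c 372.5 206.5 sz 41.0 41.0 xyz [0.5751, -0.0809, 0.065]
jar_largest 0.59 [491.0, 217.0] c 494.0 217.5 sz 49.0 54.0 xyz [0.56, -0.3154, 0.071]
jar_largest 0.23 [166.0, 266.0] c 165.3 265.3 sz 26.2 26.9 xyz [0.4491, 0.3115, 0.071]
dish 0.62 [283.0, 275.0] c 282.5 275.5 sz 31.0 31.0 xyz [0.4378, 0.0907, 0.03]
dish 0.42 [163.0, 204.0] c 164.0 206.0 sz 42.0 42.0 xyz [0.5687, 0.3308, 0.03]
bottle 0.69 [372.0, 273.0] c 369.0 269.5 sz 23.0 24.0 xyz [0.4546, -0.0795, 0.03]
0.6
```

Top view: lids knob-up on the green mat at about (165,265) small, (220,272) medium, (163,205) large, (288,210) largest. Jars are at (430,279) small, (488,284) medium, (372,207) large and (494,217) largest. The bowl is at (283,275) and the bottle at (370,269). The network's positions agree with the picture. I'll go over the jars first for a wrist view.

Request:
drive_tool([
  [60,0.024,0.035,0.012,0],
  [60,0.024,0.035,0.012,0],
  [60,0.024,0.035,0.012,0],
  [60,0.024,0.035,0.012,0],
  [60,0.024,0.035,0.012,0],
  [60,0.024,0.035,0.012,0],
  [60,0.024,0.035,0.012,0],
  [60,0,0,0,0],
], newtons=40)

```text
clock: 1.4
position: [0.4512, -0.3034, 0.2951]
tool_rot: [3.142, -0.001, 0.462]
force: [-0.4, -0.7, -0.9]
grip_width: 0.0514
```

```bash
python3 - <<'E'
from h import *
s=bot.observe();print(s['clock'],s['position'],s['tool_rot'],s['qpos'])
i=bot.camera_info("wrist"); print(i["fx"],np.round(i["cam_to_world"],3).tolist())
save("w1",bot.grab_frame("wrist"))
E
```

```text
1.4 [ 0.45123601 -0.30341503  0.29512476] [ 3.14157979e+00 -5.99547270e-04  4.61678621e-01] [ 0.58355831  0.30928664 -0.12997261  1.69912692  0.04300038  1.13560704
 -0.66755211]
384.6897249646138 [[0.446, -0.864, -0.235, 0.51], [-0.895, -0.43, -0.117, -0.274], [0.0, 0.263, -0.965, 0.461], [0.0, 0.0, 0.0, 1.0]]
```

View pics/w1.png

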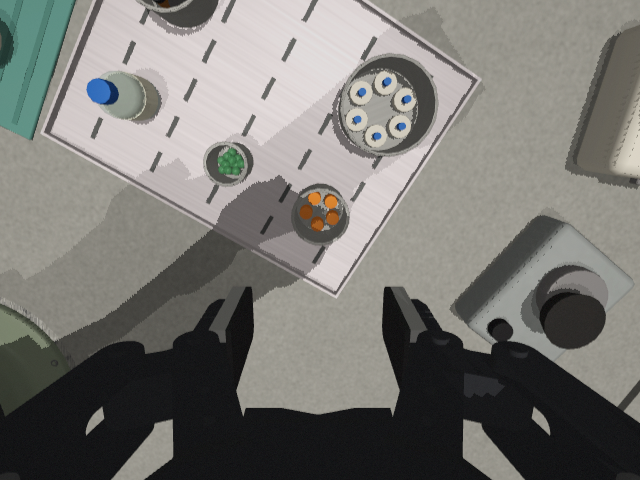

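Wrist view: medium jar (orange contents) at about (320,213), small jar (green) at (228,162), largest (vials) at (385,105) and bottle at (120,95). I'll fit model silhouettes to the masks.

```bash
cat >> h.py <<'E'
from scipy.optimize import minimize
DIM={'jar_small':[(.022,.003),(.022,.053)],'jar_medium':[(.030,.003),(.030,.059)],'jar_large':[(.038,.003),(.038,.065)],'jar_largest':[(.046,.003),(.046,.071)]}
for n,d in dict(small=.055,medium=.071,large=.087,largest=.103).items():
    DIM['lid_'+n]=[(d/2,.009),(d/2,.012),(.010,.032)]
DIM['bottle']=[(.023,.003),(.023,.06),(.01,.091)]
DIM['dish']=[(.032,.029),(.02,.005)]
EST={'jar_small':(.4376,-.1964),'jar_medium':(.4329,-.3085),'jar_large':(.5751,-.0809),'jar_largest':(.56,-.3154),
 'lid_small':(.4515,.3269),'lid_medium':(.4402,.2172),'lid_large':(.5723,.3365),'lid_largest':(.5699,.0845)}
def sil(info,n,xy,dz=0):
    t=np.linspace(0,2*np.pi,60); P=[]
    for r,z in DIM[n]:
        for a in t: P.append(proj(info,(xy[0]+r*np.cos(a),xy[1]+r*np.sin(a),z+dz)))
    h=cv2.convexHull(np.array(P,np.float32))
    m=np.zeros((480*4,640*4),np.uint8)
    cv2.fillConvexPoly(m,np.round(h*4+1.5).astype(np.int32),1)
    return cv2.resize(m.astype(np.float32),(640,480),interpolation=cv2.INTER_AREA)
def fit(info,n,mask,xy0,dz=0):
    mask=mask.astype(np.float32)
    def f(v):
        s=sil(info,n,np.array(xy0)+v*.001,dz); return 1-np.minimum(s,mask).sum()/np.maximum(s,mask).sum()
    r=minimize(f,[0,0],method='Nelder-Mead',options=dict(initial_simplex=[[0,0],[6,0],[0,6]],xatol=.1,fatol=1e-4))
    return np.array(xy0)+r.x*.001,1-r.fun
def find(cam,names,dz=0,est=EST):
    info=bot.camera_info(cam); bot.grab_frame(cam)
    for n in names:
        out=[]
        for d in bot.masks_of(cam,n)[:3]:
            if d["conf"]<.2 or d["mask"].sum()<30: continue
            p=at_z(info,d["point"],.04)[:2]
            if np.hypot(*(p-est[n]))>.06: continue
            xy,iou=fit(info,n,d["mask"],est[n],dz); out.append((xy.round(4).tolist(),round(iou,3),round(d["conf"],2)))
        print(cam,n,out)
E
python3 - <<'E'
from h import *
find("wrist",["jar_small","jar_medium","jar_largest"])
find("top",list(EST))
print(bot.observe()['clock'])
E
```

```text
wrist jar_small [([0.4387, -0.2007], np.float64(0.962), 0.73)]
wrist jar_medium [([0.4336, -0.3155], np.float64(0.959), 0.7)]
wrist jar_largest [([0.5638, -0.3249], np.float64(0.976), 0.76)]
top jar_small [([0.4375, -0.201], np.float64(0.951), 0.61)]
top jar_medium [([0.4329, -0.3153], np.float64(0.968), 0.96)]
top jar_large [([0.5791, -0.0825], np.float64(0.968), 0.57)]
top jar_largest [([0.5633, -0.3243], np.float64(0.976), 0.73)]
top lid_small [([0.4519, 0.3267], np.float64(0.959), 0.85)]
top lid_medium [([0.4409, 0.2186], np.float64(0.937), 0.86)]
top lid_large [([0.5729, 0.3362], np.float64(0.959), 0.64)]
top lid_largest [([0.5705, 0.0851], np.float64(0.976), 0.96)]
2.1
```

Wrist and top fits agree within about 1 mm. Next, the largest lid.

Request:
drive_tool([
  [50,0.013,0.043,0,0],
  [50,0.013,0.043,0,0],
  [50,0.013,0.043,0,0],
  [50,0.013,0.043,0,0],
  [50,0.013,0.043,0,0],
  [50,0.013,0.043,-0.01,0],
  [50,0.013,0.043,-0.01,0],
  [50,0.013,0.043,-0.01,0],
  [50,0.013,0.043,-0.01,0],
  [50,0,0,0,0],
])

```text
clock: 3.1
position: [0.565, 0.0931, 0.2526]
tool_rot: [3.142, 0.0, 0.448]
force: [-0.8, -0.5, -0.7]
grip_width: 0.0428
```

```bash
python3 - <<'E'
from h import *
s=bot.observe();print(s['clock'],s['position'],s['tool_rot'],s['qpos'])
find("wrist",["lid_largest","lid_large","lid_small","lid_medium","jar_large"])
save("w2",bot.grab_frame("wrist"))
E
```

```text
3.1 [0.56495736 0.09308038 0.25261987] [3.14151451e+00 3.42370073e-04 4.48423038e-01] [-0.04086865  0.40653465 -0.30932077  1.67731018  0.13709278  1.07937709
 -1.51380197]
wrist lid_largest [([0.572, 0.0838], np.float64(0.975), 0.67)]
wrist lid_large [([0.574, 0.3349], np.float64(0.98), 0.69)]
wrist lid_small [([0.4532, 0.3259], np.float64(0.963), 0.73)]
wrist lid_medium [([0.4424, 0.2178], np.float64(0.974), 0.95)]
wrist jar_large [([0.5794, -0.0832], np.float64(0.977), 0.59)]
```

View pics/w2.png

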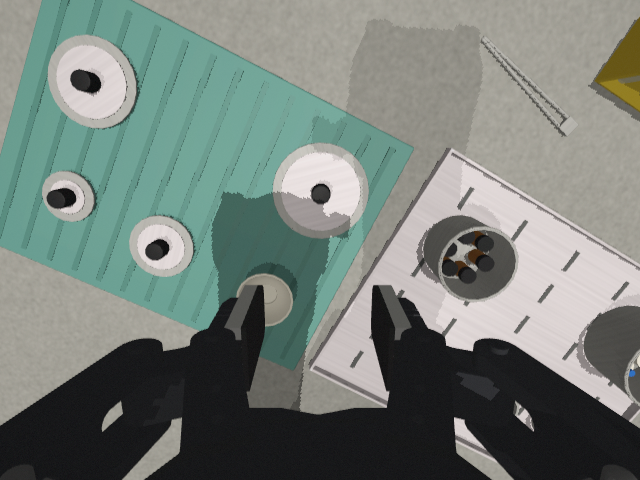

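Wrist view: largest lid at (320,192), its knob at (320,194), and the other lids on the left. Lids fit with IoU ≥ 0.96. Descending on the largest lid.

Request:
drive_tool([
  [50,0.0065,-0.009,-0.03,0.1],
  [50,0,0,-0.04,0.1],
  [50,0,0,-0.04,0.1],
  [50,0,0,-0.04,0.1],
  [50,0,0,-0.04,0.1],
  [50,0,0,0,0],
])

```text
clock: 4.05
position: [0.5732, 0.0705, 0.0624]
tool_rot: [3.135, -0.009, 0.95]
force: [-0.1, -1.0, 1.4]
grip_width: 0.0426
```

```bash
python3 - <<'E'
from h import *
s=bot.observe();print(s['clock'],s['position'],s['qpos'])
save("w3",bot.grab_frame("wrist"))
E
```

```text
4.05 [0.57320163 0.07051557 0.0624473 ] [ 0.02685315  0.65399975 -0.35596975  1.83694232  0.33547886  0.69857984
 -1.13909496]
```

View pics/w3.png

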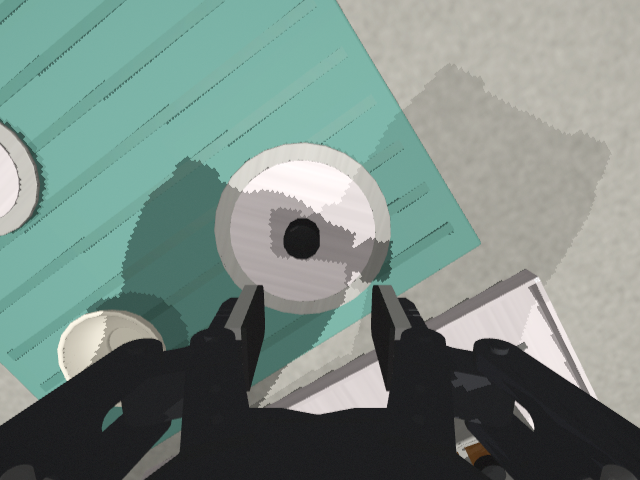

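The turn shifted the tool about 14 mm in y; the knob shows at (301,239), left of the jaw midline at 318. I'll re-measure here.

```bash
python3 - <<'E'
from h import *
find("wrist",["lid_largest"])
i=bot.camera_info("wrist");p=bot.observe()['position'];print(p, proj(i,[p[0],p[1],.022]))
im=bot.grab_frame("wrist");g=im.max(2)<45; g[:150]=0;g[283:]=0;g[:,:250]=0;g[:,350:]=0
ys,xs=np.nonzero(g);print(xs.mean(),ys.mean(),at_z(i,((xs.min()+xs.max())/2,(ys.min()+ys.max())/2),.023), ys.min(),ys.max())
E
```

```text
wrist lid_largest [([0.5724, 0.0839], np.float64(0.965), 0.97)]
[0.57681115 0.07177064 0.06818696] [316.51113966 253.09985177]
297.55 241.60092592592594 [0.57202939 0.08413918 0.023     ] 223 260
```

Request:
drive_tool([
  [50,-0.0045,0.012,0,0],
  [50,0,0,0,0],
  [50,0,0,0,0],
])

```text
clock: 4.55
position: [0.5746, 0.0858, 0.0735]
tool_rot: [3.123, -0.02, 0.943]
force: [-0.1, 0.4, 0.1]
grip_width: 0.0426
```

Request:
drive_tool([
  [50,0,0,0,0],
])

```text
clock: 4.65
position: [0.5749, 0.0862, 0.0742]
tool_rot: [3.122, -0.02, 0.943]
force: [0.2, 0.1, 0.6]
grip_width: 0.0426
```

Request:
drive_tool([
  [50,-0.0027,-0.0022,-0.02,0],
  [50,0,0,-0.02,0],
  [50,0,0,0,0],
  [50,0,0,0,0],
])

```text
clock: 5.05
position: [0.5733, 0.0839, 0.0351]
tool_rot: [3.12, -0.022, 0.943]
force: [0.8, 0.3, -0.0]
grip_width: 0.0427
```

Request:
drive_tool([
  [50,-0.001,0,-0.01,0],
  [50,0,0,-0.009,0],
  [50,0,0,0,0],
])

```text
clock: 5.35
position: [0.5731, 0.0838, 0.0163]
tool_rot: [3.118, -0.023, 0.942]
force: [0.9, 0.2, -0.8]
grip_width: 0.0427
```

```bash
python3 - <<'E'
from h import *
s=bot.observe();print(s['clock'],s['position'],s['force'])
save("w4",bot.grab_frame("wrist"))
E
```

```text
5.35 [0.57311441 0.08382651 0.01634847] [ 0.90460922  0.20621632 -0.79945444]
```

View pics/w4.png

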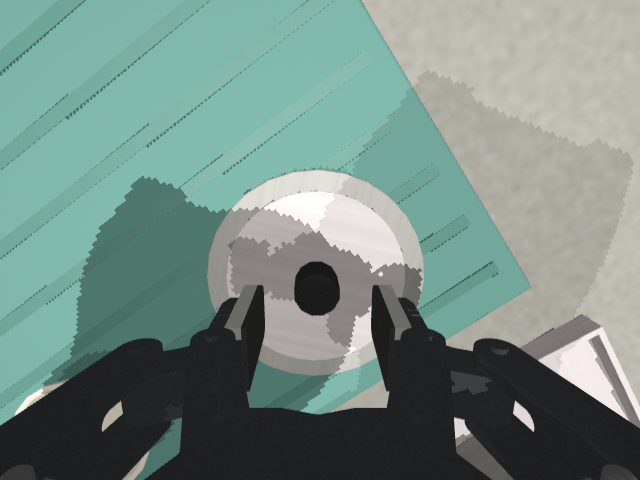

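The knob at (317,288) sits centred between the jaws. Closing.

Request:
drive_tool([
  [0,0,0,0,0],
  [0,0,0,0,0],
  [0,0,0,0,0],
  [0,0,0,0,0],
  [0,0,0,0,0],
], newtons=40)

```text
clock: 5.9
position: [0.5739, 0.084, 0.0178]
tool_rot: [3.117, -0.025, 0.942]
force: [0.7, 0.3, -0.4]
grip_width: 0.0
```

Request:
drive_tool([
  [0,0,0,0.01,0],
  [0,0,0,0.015,0],
  [0,0,0,0.02,0],
  [0,0,0,0.02,0],
  [0,0,0,0.02,0],
  [0,0,0,0.02,0],
  [0,0,0,0.02,0],
  [0,0,0,0,0],
])

```text
clock: 6.7
position: [0.5739, 0.0845, 0.1564]
tool_rot: [3.115, -0.028, 0.943]
force: [0.5, 0.5, 0.3]
grip_width: -0.0
```

```bash
python3 - <<'E'
from h import *
s=bot.observe();print(s['clock'],s['position'],s['force'],s['grip_width'])
save("w5",bot.grab_frame("wrist"))
E
```

```text
6.7 [0.57386878 0.08448646 0.15636176] [0.50019615 0.54526509 0.34406796] -2.2783255940687784e-05
```

View pics/w5.png

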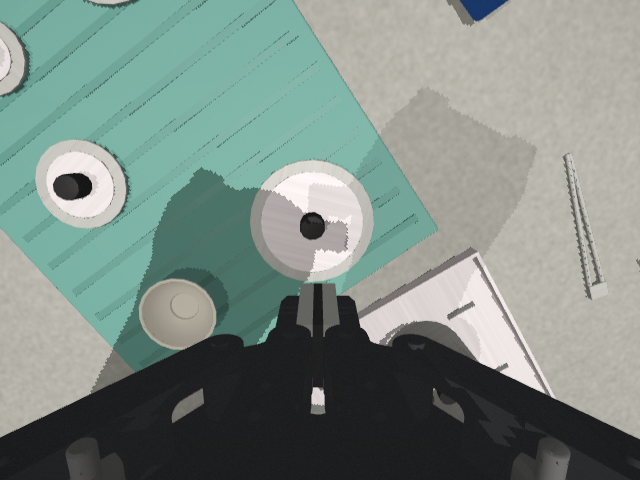

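The jaws shut to 0, so I missed the knob, and the lid has not moved. Checking where the TCP projects against the visible fingertips.

```bash
python3 - <<'E'
from h import *
s=bot.observe();p=s['position']
i=bot.camera_info("wrist")
from scipy.spatial.transform import Rotation as R
Rt=R.from_euler('xyz',s['tool_rot']).as_matrix()
print(Rt.round(3))
for d in (-.02,-.01,0,.005,.01,.02): print(d,proj(i,p+Rt@[0,0,d]))
T=np.array(i['cam_to_world']);print((Rt.T@(T[:3,3]-p)).round(4),(Rt.T@T[:3,:3]).round(3))
print(p)
find("wrist",["lid_largest"])
find("top",["lid_largest"])
E
```

```text
[[ 0.587  0.809  0.037]
 [ 0.809 -0.588  0.006]
 [ 0.027  0.026 -0.999]]
-0.02 [317.61278069 300.07648925]
-0.01 [317.6007495  290.47060955]
0 [317.59002797 281.9103823 ]
0.005 [317.58509327 277.97044642]
0.01 [317.5804133  274.23388321]
0.02 [317.57174249 267.31097993]
[ 6.610e-02 -1.000e-04 -1.657e-01] [[ 0.    -0.965 -0.263]
 [ 1.     0.     0.   ]
 [-0.    -0.263  0.965]]
[0.57340372 0.08426021 0.15513988]
wrist lid_largest [([0.5724, 0.0838], np.float64(0.979), 0.73)]
top lid_largest []
```

```bash
python3 - <<'E'
from h import *
i=bot.camera_info("wrist");im=bot.grab_frame("wrist")
m=bot.masks_of("wrist","lid_largest")[0]["mask"]
for dz in (-.02,-.01,-.005,0,.005,.01): print(dz,fit(i,"lid_largest",m,(.572,.084),dz))
s=bot.grab_frame("scene"); save("s1",cv2.resize(s[150:330,220:460],(800,600),interpolation=cv2.INTER_CUBIC))
j=bot.camera_info("scene")
m=bot.masks_of("scene","lid_largest")
for d in m[:1]:
  for dz in (-.01,0,.01): print(d["conf"],dz,fit(j,"lid_largest",d["mask"],(.572,.084),dz))
E
```

```text
-0.02 (array([0.5717345 , 0.08279033]), np.float64(0.8972477316856384))
-0.01 (array([0.57128459, 0.08308091]), np.float64(0.951217770576477))
-0.005 (array([0.57166722, 0.08331504]), np.float64(0.9794926047325134))
0 (array([0.57221844, 0.08392172]), np.float64(0.9843673706054688))
0.005 (array([0.57259019, 0.08421581]), np.float64(0.9583357572555542))
0.01 (array([0.57285721, 0.08433522]), np.float64(0.9284520149230957))
0.95 -0.01 (array([0.56291053, 0.08641261]), np.float64(0.974150538444519))
0.95 0 (array([0.57162291, 0.08348074]), np.float64(0.967993438243866))
0.95 0.01 (array([0.58060377, 0.08040635]), np.float64(0.9475641846656799))
```

View pics/s1.png

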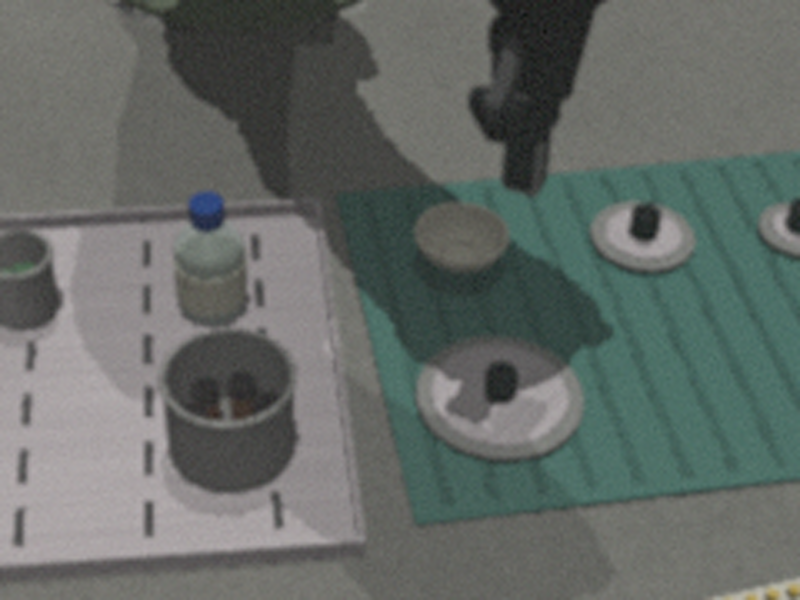

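The lid is where the fits say in xy and z, so the pads probably closed around only its top edge or above it. I'll retry lower and watch the fingers close in steps.

Request:
drive_tool([
  [42,-0.0015,0,-0.03,0],
  [42,0,0,-0.03,0],
  [42,0,0,-0.03,0],
  [42,0,0,-0.03,0],
  [42,0,0,-0.005,0],
  [42,0,0,0,0],
  [42,0,0,0,0],
])

```text
clock: 7.85
position: [0.571, 0.0847, 0.0236]
tool_rot: [3.118, -0.025, 0.944]
force: [-0.1, -0.1, 0.1]
grip_width: 0.036
```

Request:
drive_tool([
  [42,0.001,-0.001,-0.008,0],
  [42,0,0,0,0],
  [42,0,0,0,0],
])

```text
clock: 8.15
position: [0.5739, 0.0838, 0.018]
tool_rot: [3.115, -0.028, 0.943]
force: [0.2, -0.2, -0.3]
grip_width: 0.036
```

Request:
drive_tool([
  [30,0,0,-0.0015,0],
  [30,0,0,0,0],
  [30,0,0,0,0],
])

```text
clock: 8.45
position: [0.5745, 0.0837, 0.0173]
tool_rot: [3.114, -0.029, 0.943]
force: [-0.8, 0.2, 0.3]
grip_width: 0.0257
```

```bash
python3 - <<'E'
from h import *
s=bot.observe();print(s['clock'],s['position'],s['force'],s['grip_width'])
im=bot.grab_frame("wrist"); sc=bot.grab_frame("scene")
a=cv2.resize(im[200:420,200:440],(400,366),interpolation=cv2.INTER_CUBIC);b=cv2.resize(sc[200:310,310:430],(400,366),interpolation=cv2.INTER_CUBIC)
save("w6",np.hstack([a,b]))
E
```

```text
8.45 [0.57446562 0.08373087 0.01733418] [-0.81579215  0.19953088  0.34494805] 0.025655199584833904
```

View pics/w6.png

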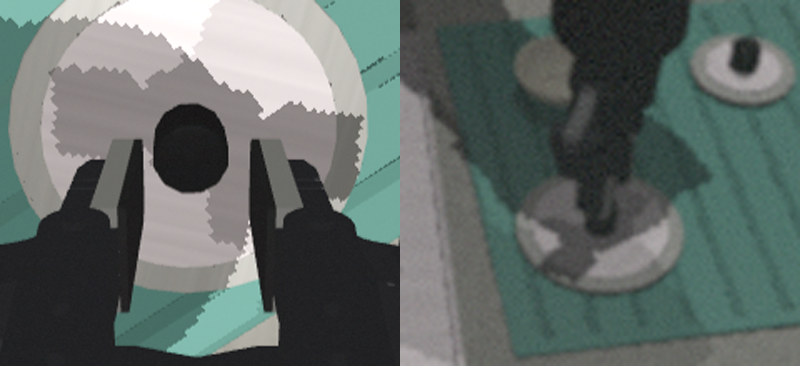

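```bash
python3 - <<'E'
from h import *
from scipy.spatial.transform import Rotation as R
s=bot.observe();p=s['position'];i=bot.camera_info("wrist");print(i['fx'],i['fy'],i['cx'],i['cy'])
Rt=R.from_euler('xyz',s['tool_rot']).as_matrix()
for x in (.011,0,-.011):
  print(x,[(d,proj(i,p+Rt@[x,.0128,d]).round().tolist()) for d in (0,-.01,-.02,-.03,-.04)])
T=np.array(i['cam_to_world'])
print(proj(i,[.5722,.0838,.032]),proj(i,[.5722,.0838,.012]))
# knob dark bbox
im=bot.grab_frame("wrist"); g=im[:,290:342].max(2); 
print([int(g[r,27]) for r in range(230,330,4)])
E
```

```text
384.6897249646138 384.6897249646138 317.50725549496593 238.22855670244672
0.011 [(0, [346.0, 259.0]), (-0.01, [347.0, 267.0]), (-0.02, [349.0, 275.0]), (-0.03, [351.0, 284.0]), (-0.04, [354.0, 295.0])]
0 [(0, [345.0, 282.0]), (-0.01, [347.0, 290.0]), (-0.02, [349.0, 300.0]), (-0.03, [351.0, 311.0]), (-0.04, [353.0, 323.0])]
-0.011 [(0, [345.0, 304.0]), (-0.01, [346.0, 313.0]), (-0.02, [348.0, 324.0]), (-0.03, [350.0, 336.0]), (-0.04, [352.0, 350.0])]
[314.26501347 296.68829355] [313.45351811 280.53620693]
[237, 239, 139, 138, 138, 138, 142, 139, 78, 28, 24, 28, 33, 30, 29, 31, 26, 29, 29, 29, 29, 28, 177, 181, 176]
```

From the finger geometry in the image (inner tip edges at columns 284 and 351, row 284, width 25.7 mm), the visible tips lie well behind the nominal TCP. That fits the miss. I'll descend in small force-watched steps.

Request:
drive_tool([
  [34,-0.002,0,-0.004,0],
  [34,0,0,0,0],
])

```text
clock: 8.8
position: [0.5721, 0.0837, 0.0129]
tool_rot: [3.114, -0.029, 0.943]
force: [-0.1, 0.4, -0.1]
grip_width: 0.0291
```

Request:
drive_tool([
  [34,0,0,-0.003,0],
  [34,0,0,0,0],
])

```text
clock: 9.0
position: [0.572, 0.0837, 0.0094]
tool_rot: [3.115, -0.028, 0.943]
force: [-0.7, 0.3, -0.4]
grip_width: 0.0292
```

Request:
drive_tool([
  [0,0,0,0,0],
  [0,0,0,0,0],
  [0,0,0,0,0],
], newtons=20)

```text
clock: 9.3
position: [0.5719, 0.0839, 0.0094]
tool_rot: [3.115, -0.028, 0.943]
force: [-0.0, 0.5, 0.0]
grip_width: 0.0002
```

```bash
python3 - <<'E'
from h import *
im=bot.grab_frame("wrist"); sc=bot.grab_frame("scene")
a=cv2.resize(im[200:420,200:440],(400,366),interpolation=cv2.INTER_CUBIC);b=cv2.resize(sc[200:310,310:430],(400,366),interpolation=cv2.INTER_CUBIC)
save("w7",np.hstack([a,b]))
E
```

```text
(no output)
```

View pics/w7.png

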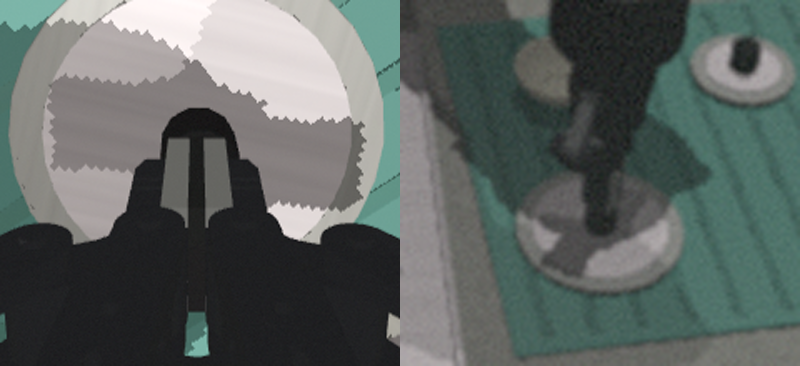

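Confirmed: the shut tips stand above the knob, so the real tips are about 25–28 mm behind the reported TCP. I'll open and go down with the fingers straddling the knob, watching the force.

Request:
drive_tool([
  [45,0,0,0,0],
  [45,0,0,0,0],
  [45,0,0,0,0],
  [45,0,0,-0.006,0],
  [45,0,0,0,0],
], newtons=20)

```text
clock: 9.9
position: [0.5722, 0.0837, 0.0031]
tool_rot: [3.114, -0.029, 0.943]
force: [-1.0, 0.1, -0.2]
grip_width: 0.0385
```

Request:
drive_tool([
  [45,0,0,-0.005,0],
  [45,0,0,0,0],
])

```text
clock: 10.1
position: [0.5719, 0.0837, -0.0026]
tool_rot: [3.115, -0.028, 0.943]
force: [0.3, 0.9, 0.0]
grip_width: 0.0384
```

Request:
drive_tool([
  [45,0,0,-0.004,0],
  [45,0,0,0,0],
])

```text
clock: 10.3
position: [0.5718, 0.0837, -0.0072]
tool_rot: [3.115, -0.028, 0.943]
force: [0.3, -1.1, -1.2]
grip_width: 0.0381
```

Request:
drive_tool([
  [45,0,0,-0.003,0],
  [45,0,0,0,0],
])

```text
clock: 10.5
position: [0.5719, 0.0838, -0.0105]
tool_rot: [3.115, -0.028, 0.943]
force: [0.6, 0.6, 0.3]
grip_width: 0.0383
```

Request:
drive_tool([
  [0,0,0,0,0],
  [0,0,0,0,0],
  [0,0,0,0,0],
  [0,0,0,0,0],
], newtons=30)

```text
clock: 10.9
position: [0.5721, 0.0837, -0.0101]
tool_rot: [3.115, -0.028, 0.943]
force: [0.8, 0.7, -1.0]
grip_width: 0.0187
```

```bash
python3 - <<'E'
from h import *
im=bot.grab_frame("wrist"); sc=bot.grab_frame("scene")
a=cv2.resize(im[200:420,200:440],(400,366),interpolation=cv2.INTER_CUBIC);b=cv2.resize(sc[200:310,310:430],(400,366),interpolation=cv2.INTER_CUBIC)
save("w8",np.hstack([a,b]))
E
```

```text
(no output)
```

View pics/w8.png

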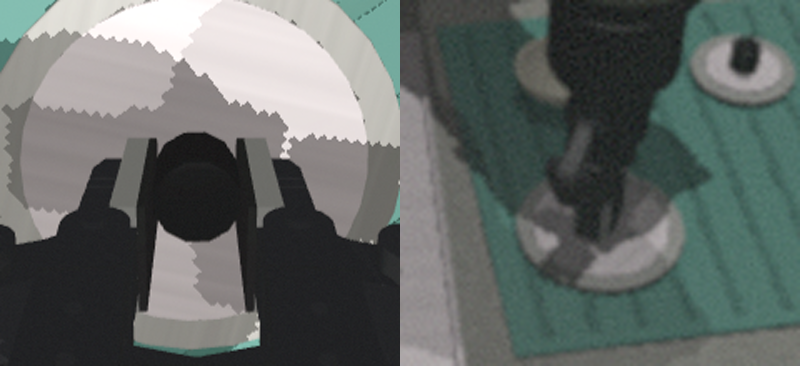

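Gripped: the width holds at 18.7 mm with the knob between the pads. Lifting and checking.

Request:
drive_tool([
  [0,0,0,0.01,0],
  [0,0,0,0.02,0],
  [0,0,0,0.025,0],
  [0,0,0,0.025,0],
  [0,0,0,0.025,0],
  [0,0,0,0.025,0],
  [0,0,0,0.015,0],
  [0,0,0,0,0],
], newtons=40)

```text
clock: 11.8
position: [0.5706, 0.084, 0.1447]
tool_rot: [3.115, -0.028, 0.944]
force: [0.4, 0.6, -1.3]
grip_width: 0.0186
```

```bash
python3 - <<'E'
from h import *
im=bot.grab_frame("wrist"); sc=bot.grab_frame("scene")
a=cv2.resize(im[150:420,180:460],(400,386),interpolation=cv2.INTER_CUBIC);b=cv2.resize(sc[120:330,260:478],(400,386),interpolation=cv2.INTER_CUBIC)
save("w9",np.hstack([a,b]))
E
```

```text
(no output)
```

View pics/w9.png

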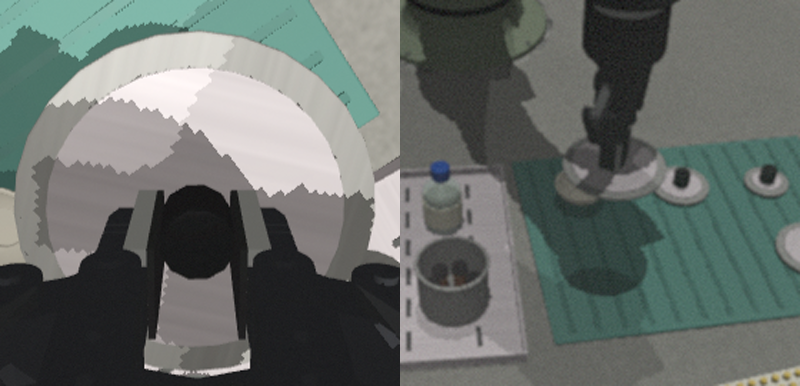

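Lid held, with 1.3 N on the wrist. Carrying it over the largest jar.

Request:
drive_tool([
  [0,0,-0.015,0,0],
  [0,0,-0.03,0,0],
  [0,0,-0.04,0,0],
  [0,0,-0.04,0,0],
  [0,0,-0.04,0,0],
  [0,0,-0.04,0,0],
  [0,0,-0.04,0,0],
  [0,0,-0.04,0,0],
  [0,0,-0.04,0,0],
  [0,0,-0.03,0,0],
  [0,0,-0.02,0,0],
  [0,0,0,0,0],
])

```text
clock: 13.1
position: [0.5559, -0.314, 0.1291]
tool_rot: [3.134, -0.017, 0.943]
force: [-0.9, 0.8, -1.5]
grip_width: 0.0185
```

Request:
drive_tool([
  [0,0,0,0,0],
])

```text
clock: 13.2
position: [0.5548, -0.3144, 0.1279]
tool_rot: [3.136, -0.017, 0.942]
force: [-0.5, 0.6, -0.4]
grip_width: 0.0186
```

Request:
drive_tool([
  [0,0.0088,-0.0102,0,0],
  [0,0,0,-0.02,0],
  [0,0,0,-0.015,0],
  [0,0,0,0,0],
  [0,0,0,0,0],
])

```text
clock: 13.7
position: [0.5627, -0.3218, 0.0897]
tool_rot: [3.14, -0.017, 0.946]
force: [1.0, -0.5, -0.9]
grip_width: 0.0182
```

```bash
python3 - <<'E'
from h import *
s=bot.observe();print(s['position'])
im=bot.grab_frame("wrist"); sc=bot.grab_frame("scene")
a=cv2.resize(im[150:420,180:460],(400,386),interpolation=cv2.INTER_CUBIC);b=cv2.resize(sc[180:340,90:256],(400,386),interpolation=cv2.INTER_CUBIC)
save("w10",np.hstack([a,b]))
E
```

```text
[ 0.56265189 -0.32179028  0.0896612 ]
```

View pics/w10.png

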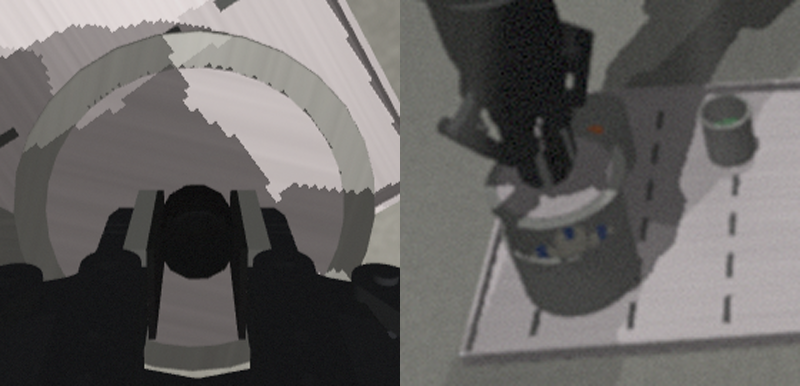

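The lid hovers about 30 mm above the jar (rim and vials at left in the scene crop). Lowering slowly.

Request:
drive_tool([
  [0,0.001,-0.0028,-0.01,0],
  [0,0,0,-0.01,0],
  [0,0,0,-0.008,0],
  [0,0,0,-0.003,0],
  [0,0,0,0,0],
])

```text
clock: 14.3
position: [0.5642, -0.3252, 0.0573]
tool_rot: [3.138, -0.017, 0.945]
force: [0.4, 0.6, -0.4]
grip_width: 0.0182
```

Request:
drive_tool([
  [0,0,0,0,0],
])

```text
clock: 14.4
position: [0.5642, -0.3252, 0.0572]
tool_rot: [3.138, -0.017, 0.945]
force: [-0.1, 0.2, -0.1]
grip_width: 0.0183
```

Request:
drive_tool([
  [0,0,0,-0.003,0],
  [0,0,0,0,0],
])

```text
clock: 14.6
position: [0.5644, -0.3253, 0.0544]
tool_rot: [3.137, -0.017, 0.945]
force: [0.4, 0.9, 0.2]
grip_width: 0.0183
```

Request:
drive_tool([
  [0,0,0,-0.002,0],
  [0,0,0,0,0],
])

```text
clock: 14.8
position: [0.5646, -0.3254, 0.0526]
tool_rot: [3.137, -0.017, 0.945]
force: [0.2, 0.7, -0.2]
grip_width: 0.0185
```

Request:
drive_tool([
  [0,0,0,-0.001,0],
  [0,0,0,0,0],
])

```text
clock: 15.0
position: [0.5649, -0.3256, 0.0522]
tool_rot: [3.136, -0.017, 0.945]
force: [-0.5, 1.2, 1.8]
grip_width: 0.0188
```

Contact is starting (+1.8 N, from about −0.9 N carrying). Opening gently, then lifting straight up.

Request:
drive_tool([
  [25,0,0,0,0],
  [30,0,0,0,0],
  [40,0,0,0,0],
  [45,0,0,0,0],
  [45,0,0,0.01,0],
  [45,0,0,0.02,0],
  [45,0,0,0.03,0],
  [45,0,0,0.03,0],
  [45,0,0,0.03,0],
  [45,0,0.02,0,0],
  [45,0,0.03,0,0],
  [45,0,0,0,0],
])

```text
clock: 16.2
position: [0.5644, -0.2732, 0.1813]
tool_rot: [3.134, -0.018, 0.945]
force: [0.4, 0.1, 0.3]
grip_width: 0.0385
```

```bash
python3 - <<'E'
from h import *
s=bot.observe();print(s['position'],s['tool_rot'],s['force'],s['qpos'])
im=bot.grab_frame("wrist"); sc=bot.grab_frame("scene")
a=cv2.resize(im,(400,300),interpolation=cv2.INTER_CUBIC);b=cv2.resize(sc[190:340,90:290],(400,300),interpolation=cv2.INTER_CUBIC)
save("w11",np.hstack([a,b]))
E
```

```text
[ 0.5644042  -0.27315006  0.1812698 ] [ 3.13383028 -0.01844095  0.94455236] [0.35850422 0.11326539 0.33583255] [ 0.62791163  0.57009033 -0.3913946   1.6176733   0.2311726   0.9877932
 -0.45894286]
```

View pics/w11.png

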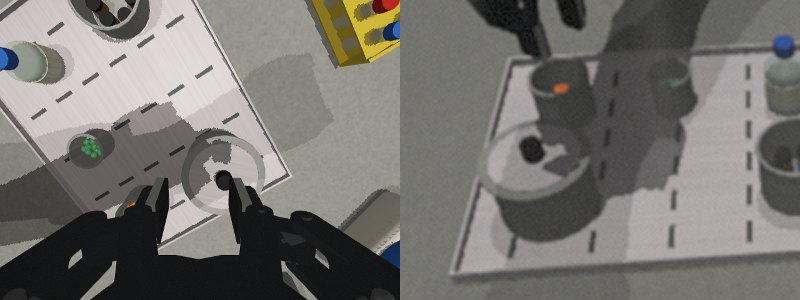

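The largest lid sits flat and centred on its jar. Going to the large lid.

Request:
drive_tool([
  [45,0,0.03,0,0],
  [45,0,0.045,0,0],
  [45,0,0.045,0,0],
  [45,0,0.045,0,0],
  [45,0,0.045,0,0],
  [45,0,0.045,0,0],
  [45,0,0.045,0,0],
  [45,0,0.045,0,0],
  [45,0,0.045,0,0],
  [45,0,0.045,0,0],
  [45,0,0.045,0,0],
  [45,0,0.045,0,0],
])

```text
clock: 17.5
position: [0.5612, 0.2508, 0.1788]
tool_rot: [3.132, -0.01, 0.918]
force: [1.4, 0.0, -0.4]
grip_width: 0.0383
```

Request:
drive_tool([
  [45,0,0.03,0,0],
  [45,0,0.02,0,0],
  [45,0,0,0,0],
  [45,0,0,0,0],
])

```text
clock: 17.9
position: [0.5601, 0.3084, 0.1773]
tool_rot: [3.135, -0.01, 0.923]
force: [0.2, -1.0, 0.3]
grip_width: 0.0386
```

```bash
python3 - <<'E'
from h import *
s=bot.observe();print(s['clock'],s['position'],s['tool_rot'],s['qpos'])
find("wrist",["lid_large"])
E
```

```text
17.9 [0.56014978 0.30837124 0.17732266] [ 3.13460962 -0.01021807  0.92324429] [-0.30444554  0.60094807 -0.44643198  1.58565758  0.2974657   1.01057508
 -1.48658195]
wrist lid_large [([0.5741, 0.335], np.float64(0.98), 0.77)]
```

Request:
drive_tool([
  [45,0.014,0.0266,0,0],
  [45,0,0,-0.02,0],
  [45,0,0,-0.03,0],
  [45,0,0,-0.03,0],
  [45,0,0,-0.03,0],
  [45,0,0,-0.02,0],
  [45,0,0,0,0],
  [45,0,0,0,0],
])

```text
clock: 18.8
position: [0.58, 0.3243, 0.0454]
tool_rot: [3.13, -0.011, 0.909]
force: [-0.5, 0.1, -0.3]
grip_width: 0.0382
```

```bash
python3 - <<'E'
from h import *
s=bot.observe();print(s['clock'],s['position'],s['tool_rot'])
find("wrist",["lid_large"])
print(bot.observe()['position'])
E
```

```text
18.8 [0.57996527 0.32426659 0.0453717 ] [ 3.12973528 -0.01101403  0.90926494]
wrist lid_large [([0.5743, 0.3349], np.float64(0.94), 0.75)]
[0.58013059 0.32459301 0.04592234]
```

Request:
drive_tool([
  [45,-0.0058,0.0105,0,0],
  [45,0,0,0,0],
  [45,0,0,0,0],
])

```text
clock: 19.2
position: [0.575, 0.3369, 0.0489]
tool_rot: [3.128, -0.016, 0.909]
force: [-0.5, 0.1, 0.3]
grip_width: 0.0385
```

Request:
drive_tool([
  [45,0,0,-0.012,0],
  [45,0,0,-0.012,0],
  [45,0,0,0,0],
  [45,0,0,0,0],
])

```text
clock: 19.6
position: [0.5749, 0.3369, 0.0228]
tool_rot: [3.128, -0.016, 0.91]
force: [0.4, -0.0, 0.5]
grip_width: 0.0386
```

Request:
drive_tool([
  [45,-0.0006,-0.0019,-0.008,0],
  [45,0,0,-0.01,0],
  [45,0,0,0,0],
  [45,0,0,0,0],
])

```text
clock: 20.0
position: [0.5741, 0.3344, 0.0027]
tool_rot: [3.128, -0.015, 0.909]
force: [-0.4, -0.8, 0.3]
grip_width: 0.0383
```

```bash
python3 - <<'E'
from h import *
s=bot.observe();print(s['clock'],s['position'],s['tool_rot'])
im=bot.grab_frame("wrist"); save("w12",cv2.resize(im[200:420,200:440],(400,366)))
E
```

```text
20.0 [0.57412996 0.33442737 0.00272453] [ 3.12815035 -0.01490291  0.9092996 ]
```

View pics/w12.png

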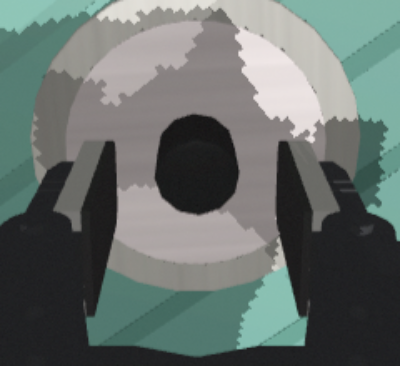

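The knob is centred between the jaws at (197,165) in the crop. Going down the last 13 mm and closing.

Request:
drive_tool([
  [45,0,0,-0.007,0],
  [45,0,0.0005,-0.005,0],
  [45,0,0,0,0],
])

```text
clock: 20.35
position: [0.5743, 0.3351, -0.0099]
tool_rot: [3.128, -0.016, 0.909]
force: [-0.8, 0.3, -0.7]
grip_width: 0.0388
```

Request:
drive_tool([
  [0,0,0,0,0],
  [0,0,0,0,0],
  [0,0,0,0,0],
  [0,0,0,0,0],
], newtons=40)

```text
clock: 20.75
position: [0.5744, 0.3353, -0.0096]
tool_rot: [3.128, -0.016, 0.909]
force: [0.6, 0.5, -0.4]
grip_width: 0.018
```

Request:
drive_tool([
  [0,0,0,0.01,0],
  [0,0,0,0.02,0],
  [0,0,0,0.03,0],
  [0,0,0,0.03,0],
  [0,0,0,0.03,0],
  [0,0,-0.015,0.02,0],
  [0,0,-0.03,0,0],
  [0,0,-0.04,0,0],
  [0,0,-0.04,0,0],
  [0,0,-0.04,0,0],
  [0,0,-0.04,0,0],
  [0,0,-0.04,0,0],
])

```text
clock: 21.95
position: [0.5716, 0.0891, 0.1455]
tool_rot: [3.126, -0.023, 0.92]
force: [0.9, -0.7, -1.1]
grip_width: 0.0184
```

Request:
drive_tool([
  [0,0,-0.04,0,0],
  [0,0,-0.04,0,0],
  [0,0,-0.03,0,0],
  [0,0,-0.02,0,0],
  [0,0,0,0,0],
  [0,0,0,0,0],
])

```text
clock: 22.55
position: [0.5708, -0.0537, 0.1505]
tool_rot: [3.121, -0.023, 0.911]
force: [0.3, 0.9, -0.4]
grip_width: 0.0184
```

Request:
drive_tool([
  [0,0.0085,-0.0293,0,0],
  [0,0,0,-0.02,0],
  [0,0,0,-0.02,0],
  [0,0,0,-0.02,0],
  [0,0,0,0,0],
  [0,0,0,0,0],
])

```text
clock: 23.15
position: [0.5815, -0.0777, 0.0925]
tool_rot: [3.118, -0.027, 0.919]
force: [0.2, 0.5, 0.3]
grip_width: 0.0181
```

```bash
python3 - <<'E'
from h import *
s=bot.observe();print(s['clock'],s['position'],s['tool_rot'])
im=bot.grab_frame("wrist"); sc=bot.grab_frame("scene")
a=cv2.resize(im[150:420,180:460],(400,386),interpolation=cv2.INTER_CUBIC);b=cv2.resize(sc[180:340,220:386],(400,386),interpolation=cv2.INTER_CUBIC)
save("w13",np.hstack([a,b]))
E
```

```text
23.15 [ 0.58151206 -0.07767111  0.0924878 ] [ 3.11762595 -0.02718715  0.91886401]
```

View pics/w13.png

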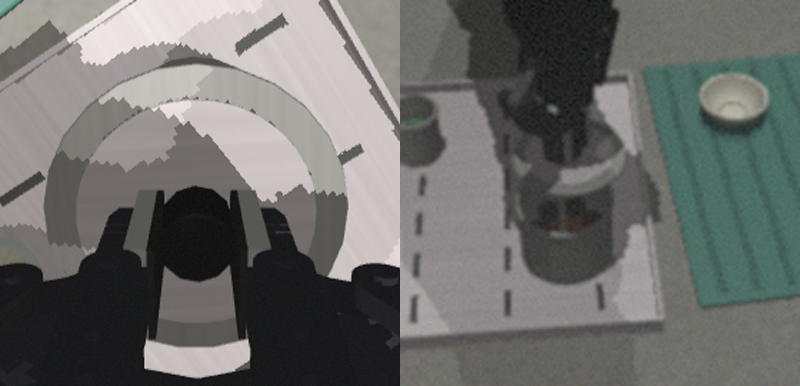

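The lid hovers over the large jar. I'll correct xy and lower.

Request:
drive_tool([
  [0,-0.0022,-0.0053,-0.01,0],
  [0,0,0,-0.012,0],
  [0,0,0,-0.01,0],
  [0,0,0,-0.004,0],
  [0,0,0,0,0],
  [0,0,0,0,0],
])

```text
clock: 23.85
position: [0.5797, -0.0838, 0.055]
tool_rot: [3.116, -0.028, 0.918]
force: [0.4, -0.2, -1.3]
grip_width: 0.0183
```

Request:
drive_tool([
  [0,0,0.0005,-0.004,0],
  [0,0,0,0,0],
])

```text
clock: 24.05
position: [0.58, -0.0832, 0.0511]
tool_rot: [3.115, -0.028, 0.919]
force: [-0.0, 0.8, 0.0]
grip_width: 0.0186
```

Request:
drive_tool([
  [0,0,0,-0.002,0],
  [0,0,0,0,0],
])

```text
clock: 24.25
position: [0.5802, -0.0831, 0.0492]
tool_rot: [3.115, -0.029, 0.919]
force: [0.3, 1.2, -1.6]
grip_width: 0.0179
```

Request:
drive_tool([
  [0,0,0,-0.001,0],
  [0,0,0,0,0],
])

```text
clock: 24.45
position: [0.5803, -0.0832, 0.0482]
tool_rot: [3.114, -0.029, 0.919]
force: [-0.2, 0.2, -0.8]
grip_width: 0.0185
```

Request:
drive_tool([
  [0,-0.0008,0,-0.001,0],
  [0,0,0,0,0],
])

```text
clock: 24.65
position: [0.5795, -0.0832, 0.0472]
tool_rot: [3.114, -0.029, 0.919]
force: [0.3, 0.1, -1.3]
grip_width: 0.0188
```

Request:
drive_tool([
  [0,0,0,-0.001,0],
  [0,0,0,0,0],
])

```text
clock: 24.85
position: [0.5798, -0.0831, 0.0465]
tool_rot: [3.114, -0.029, 0.919]
force: [-1.9, 0.4, 2.4]
grip_width: 0.0182
```

Contact at +2.4 N, at the expected height. Releasing and going on toward the medium lid.

Request:
drive_tool([
  [25,0,0,0,0],
  [30,0,0,0,0],
  [40,0,0,0,0],
  [45,0,0,0,0],
  [45,0,0,0.01,0],
  [45,0,0,0.02,0],
  [45,0,0,0.03,0],
  [45,0,0,0.03,0],
  [45,0,0,0.03,0],
  [45,-0.01,0.025,0,0],
  [45,-0.0175,0.0375,0,0],
  [45,-0.0175,0.0375,0,0],
])

```text
clock: 26.05
position: [0.5343, 0.0148, 0.1759]
tool_rot: [3.111, -0.03, 0.911]
force: [1.3, 1.2, -0.5]
grip_width: 0.0382
```

Request:
drive_tool([
  [45,-0.0175,0.0375,0,0],
  [45,-0.0175,0.0375,0,0],
  [45,-0.0175,0.0375,0,0],
  [45,-0.0175,0.0375,0,0],
  [45,-0.015,0.03,0,0],
  [45,0,0,0,0],
  [45,0,0,0,0],
])

```text
clock: 26.75
position: [0.4429, 0.2063, 0.1821]
tool_rot: [3.107, -0.036, 0.918]
force: [0.1, -1.2, -0.3]
grip_width: 0.0383
```

```bash
python3 - <<'E'
from h import *
s=bot.observe();print(s['clock'],s['position'],s['tool_rot'],s['qpos'])
find("wrist",["lid_medium"]);print(bot.observe()['position'])
im=bot.grab_frame("wrist"); sc=bot.grab_frame("scene")
a=cv2.resize(im,(400,300),interpolation=cv2.INTER_CUBIC);b=cv2.resize(sc[190:340,190:390],(400,300),interpolation=cv2.INTER_CUBIC)
save("w14",np.hstack([a,b]))
E
```

```text
26.75 [0.4428823  0.20630721 0.1820884 ] [ 3.10725943 -0.03574758  0.91802614] [-0.14262618  0.35393537 -0.53425516  1.99844087  0.27892597  0.81049735
 -1.48916319]
wrist lid_medium [([0.4421, 0.2176], np.float64(0.981), 0.91)]
[0.44326806 0.2056451  0.1819072 ]
```

View pics/w14.png

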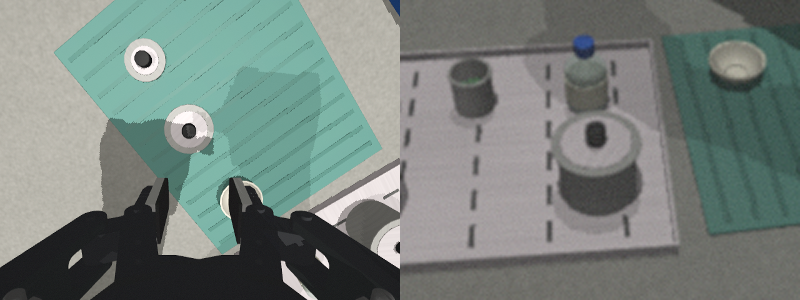

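The large lid is seated on its jar. Now the medium lid, with wrist fit (0.442, 0.2176). Descending.

Request:
drive_tool([
  [45,0,0.012,0,0],
  [45,0,0,-0.02,0],
  [45,0,0,-0.03,0],
  [45,0,0,-0.03,0],
  [45,0,0,-0.03,0],
  [45,0,0,-0.025,0],
  [45,0,0,0,0],
  [45,0,0,0,0],
  [45,0,0,0,0],
])

```text
clock: 27.85
position: [0.4469, 0.2195, 0.0437]
tool_rot: [3.107, -0.039, 0.907]
force: [-0.5, -0.2, 0.1]
grip_width: 0.0388
```

```bash
python3 - <<'E'
from h import *
s=bot.observe();print(s['clock'],s['position'],s['tool_rot'])
find("wrist",["lid_medium"])
print(bot.observe()['position'])
E
```

```text
27.85 [0.4469096  0.21948148 0.04373957] [ 3.10676139 -0.03911265  0.9074399 ]
wrist lid_medium [([0.4424, 0.2175], np.float64(0.929), 0.57)]
[0.44716215 0.21948177 0.04401041]
```

Request:
drive_tool([
  [45,-0.0036,-0.0018,0,0],
  [45,0,0,-0.015,0],
  [45,0,0,-0.015,0],
  [45,0,0,-0.008,0],
  [45,0,0,0,0],
  [45,0,0,0,0],
])

```text
clock: 28.55
position: [0.4452, 0.2177, 0.0091]
tool_rot: [3.103, -0.046, 0.906]
force: [0.4, -0.3, -0.7]
grip_width: 0.0387
```

```bash
python3 - <<'E'
from h import *
s=bot.observe();print(s['clock'],s['position'],s['tool_rot'])
im=bot.grab_frame("wrist"); save("w15",cv2.resize(im[200:420,200:440],(400,366)))
E
```

```text
28.55 [0.44519798 0.21773356 0.00911329] [ 3.10320812 -0.04581192  0.90570132]
```

View pics/w15.png

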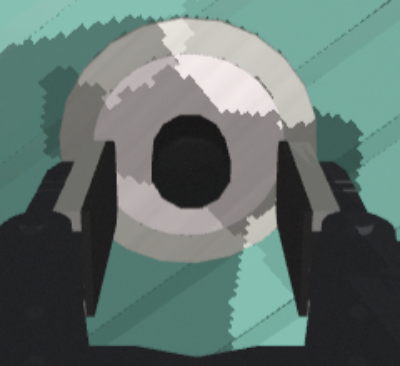

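Request:
drive_tool([
  [45,-0.001,0,-0.01,0],
  [45,0,0,-0.0085,0],
  [45,0,0,0,0],
])

```text
clock: 28.9
position: [0.4448, 0.2179, -0.0098]
tool_rot: [3.103, -0.048, 0.905]
force: [-0.2, 0.3, 0.1]
grip_width: 0.0384
```

Request:
drive_tool([
  [0,0,0,0,0],
  [0,0,0,0,0],
  [0,0,0,0,0],
], newtons=40)

```text
clock: 29.2
position: [0.4445, 0.218, -0.0098]
tool_rot: [3.103, -0.047, 0.906]
force: [-1.2, -1.2, 0.7]
grip_width: 0.0182
```

```bash
python3 - <<'E'
from h import *
s=bot.observe();print(s['clock'],s['position'],s['tool_rot'],s['grip_width'])
im=bot.grab_frame("wrist"); save("w16",cv2.resize(im[200:420,200:440],(400,366)))
E
```

```text
29.2 [ 0.44449635  0.21798943 -0.00976059] [ 3.1025959  -0.04703363  0.90560686] 0.018213004351190058
```

View pics/w16.png

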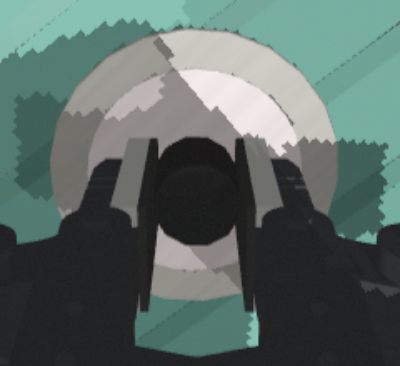

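Gripped at 18.2 mm. Lifting, then carrying to the medium jar well above the bottle cap.

Request:
drive_tool([
  [0,0,0,0.01,0],
  [0,0,0,0.02,0],
  [0,0,0,0.03,0],
  [0,0,0,0.035,0],
  [0,0,0,0.035,0],
  [0,0,-0.015,0.03,0],
  [0,0,-0.03,0,0],
  [0,0,-0.04,0,0],
  [0,0,-0.04,0,0],
  [0,0,-0.04,0,0],
  [0,0,0,0,0],
])

```text
clock: 30.35
position: [0.4416, 0.0478, 0.1648]
tool_rot: [3.099, -0.049, 0.911]
force: [0.0, 1.5, -0.5]
grip_width: 0.0187
```

```bash
python3 - <<'E'
from h import *
s=bot.observe();print(s['clock'],s['position'],s['tool_rot'],s['grip_width'],s['qpos'],s['force'])
sc=bot.grab_frame("scene"); save("s17",cv2.resize(sc[100:340,220:540],(640,480)))
E
```

```text
30.35 [0.44160319 0.04784677 0.16480664] [ 3.09930582 -0.0494758   0.91136033] 0.018652665375448137 [ 0.19983677  0.3012153  -0.52880771  2.13333636  0.24608295  0.69568103
 -1.15006361] [ 0.03026832  1.47033193 -0.5140131 ]
```

View pics/s17.png

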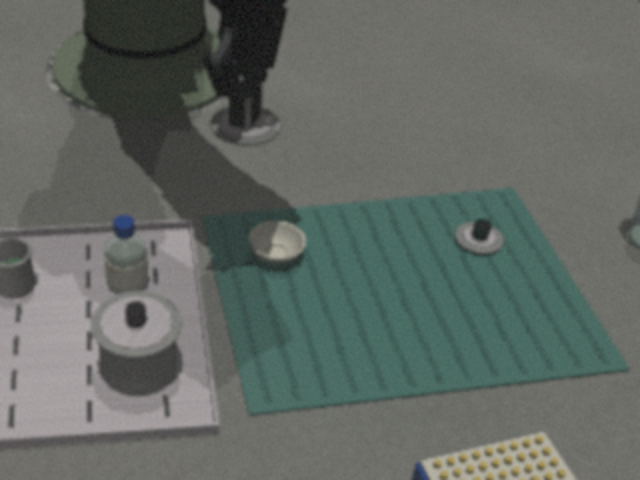

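The medium lid is held and the large one is seated. Continuing.

Request:
drive_tool([
  [0,0,-0.03,0,0],
  [0,0,-0.04,0,0],
  [0,0,-0.04,0,0],
  [0,0,-0.04,0,0],
  [0,0,-0.04,0,0],
  [0,0,-0.04,0,0],
  [0,0,-0.04,0,0],
  [0,0,-0.04,0,0],
  [0,0,-0.03,0,0],
  [0,0,-0.015,0,0],
  [0,0,0,0,0],
])

```text
clock: 31.5
position: [0.444, -0.3088, 0.1718]
tool_rot: [3.095, -0.058, 0.93]
force: [-1.0, 1.2, -1.1]
grip_width: 0.0185
```

Request:
drive_tool([
  [0,-0.0085,-0.0062,0,0],
  [0,0,0,-0.025,0],
  [0,0,0,-0.03,0],
  [0,0,0,-0.025,0],
  [0,0,0,-0.01,0],
  [0,0,0,0,0],
])

```text
clock: 32.1
position: [0.4359, -0.3086, 0.0818]
tool_rot: [3.093, -0.06, 0.939]
force: [-0.2, 0.4, 0.4]
grip_width: 0.0182
```

```bash
python3 - <<'E'
from h import *
s=bot.observe();print(s['clock'],s['position'],s['tool_rot'])
im=bot.grab_frame("wrist"); sc=bot.grab_frame("scene")
a=cv2.resize(im[150:420,180:460],(400,386),interpolation=cv2.INTER_CUBIC);b=cv2.resize(sc[160:320,90:256],(400,386),interpolation=cv2.INTER_CUBIC)
save("w18",np.hstack([a,b]))
E
```

```text
32.1 [ 0.43591317 -0.30860193  0.08182522] [ 3.09299189 -0.05969882  0.93895229]
```

View pics/w18.png

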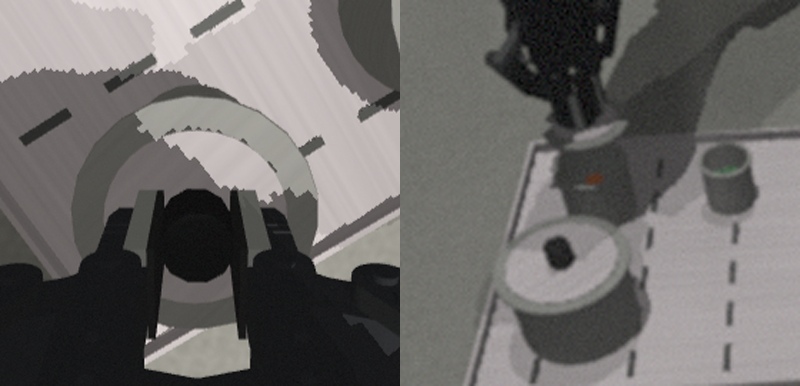

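The lid hovers over the medium jar, and the gripper is clear of the largest jar's lid. Correcting y and lowering.

Request:
drive_tool([
  [0,0,-0.0064,0,0],
  [0,0,0,-0.012,0],
  [0,0,0,-0.012,0],
  [0,0,0,-0.005,0],
  [0,0,0,0,0],
])

```text
clock: 32.7
position: [0.4377, -0.3174, 0.0545]
tool_rot: [3.087, -0.059, 0.938]
force: [-1.1, 1.1, -0.1]
grip_width: 0.0184
```

Request:
drive_tool([
  [0,0,0,-0.002,0],
  [0,0,0,0,0],
])

```text
clock: 32.9
position: [0.4377, -0.3172, 0.0521]
tool_rot: [3.087, -0.059, 0.938]
force: [-0.4, 1.0, -0.6]
grip_width: 0.0185
```

Request:
drive_tool([
  [0,-0.002,0.0022,-0.004,0],
  [0,0,0,-0.003,0],
  [0,0,0,0,0],
])

```text
clock: 33.2
position: [0.4356, -0.3148, 0.0449]
tool_rot: [3.087, -0.059, 0.939]
force: [-0.5, 0.0, -0.7]
grip_width: 0.0184
```

Request:
drive_tool([
  [0,0,0,-0.002,0],
  [0,0,0,0,0],
])

```text
clock: 33.4
position: [0.4357, -0.3148, 0.0428]
tool_rot: [3.086, -0.059, 0.939]
force: [0.4, 0.3, -0.9]
grip_width: 0.0182
```

Request:
drive_tool([
  [0,0,0,-0.0015,0],
  [0,0,0,0,0],
])

```text
clock: 33.6
position: [0.4358, -0.3149, 0.0412]
tool_rot: [3.086, -0.059, 0.939]
force: [-0.9, 1.0, -0.1]
grip_width: 0.0179
```

Request:
drive_tool([
  [0,0,0,-0.001,0],
  [0,0,0,0,0],
])

```text
clock: 33.8
position: [0.436, -0.315, 0.0406]
tool_rot: [3.086, -0.059, 0.939]
force: [-1.8, 0.2, 5.5]
grip_width: 0.0184
```

Request:
drive_tool([
  [0,0,0,-0.0008,0],
  [0,0,0,0,0],
])

```text
clock: 34.0
position: [0.4361, -0.315, 0.0406]
tool_rot: [3.085, -0.059, 0.939]
force: [-2.4, 1.0, 6.1]
grip_width: 0.0183
```

Contact at 5.5–6 N at the expected height. Releasing and heading to the small lid.

Request:
drive_tool([
  [25,0,0,0,0],
  [30,0,0,0,0],
  [40,0,0,0,0],
  [45,0,0,0,0],
  [45,0,0,0.01,0],
  [45,0,0,0.02,0],
  [45,0,0,0.03,0],
  [45,0,0,0.035,0],
  [45,0,0,0.035,0],
  [45,0,0.03,0,0],
  [45,0,0.03,0,0],
  [45,0,0,0,0],
])

```text
clock: 35.2
position: [0.4357, -0.2528, 0.1806]
tool_rot: [3.083, -0.06, 0.938]
force: [0.3, -0.6, 0.0]
grip_width: 0.0384
```

```bash
python3 - <<'E'
from h import *
s=bot.observe();print(s['clock'],s['position'],s['tool_rot'])
find("wrist",["jar_small"])
im=bot.grab_frame("wrist"); sc=bot.grab_frame("scene")
a=cv2.resize(im,(400,300),interpolation=cv2.INTER_CUBIC);b=cv2.resize(sc[190:340,90:290],(400,300),interpolation=cv2.INTER_CUBIC)
save("w19",np.hstack([a,b]))
E
```

```text
35.2 [ 0.43568054 -0.25277076  0.18056472] [ 3.08310535 -0.05985361  0.93808483]
wrist jar_small [([0.4401, -0.2014], np.float64(0.919), 0.73)]
```

View pics/w19.png

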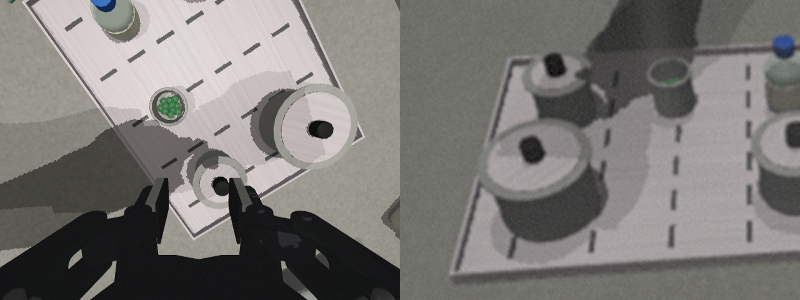

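Three jars are lidded. Travelling to the small lid.

Request:
drive_tool([
  [45,0.002,0.04,0,0],
  [45,0.002,0.05,0,0],
  [45,0.002,0.05,0,0],
  [45,0.002,0.05,0,0],
  [45,0.002,0.05,0,0],
  [45,0.002,0.05,0,0],
  [45,0.002,0.05,0,0],
  [45,0.002,0.05,0,0],
  [45,0.002,0.05,0,0],
  [45,0.002,0.05,0,0],
  [45,0.002,0.05,0,0],
  [45,0,0.03,0,0],
])

```text
clock: 36.6
position: [0.457, 0.3133, 0.1776]
tool_rot: [3.085, -0.058, 0.908]
force: [-0.2, -1.1, 0.2]
grip_width: 0.0384
```

Request:
drive_tool([
  [45,0,0,0,0],
  [45,0,0,0,0],
])

```text
clock: 36.8
position: [0.4566, 0.3172, 0.1765]
tool_rot: [3.088, -0.058, 0.912]
force: [0.7, -0.5, 0.4]
grip_width: 0.0382
```

```bash
python3 - <<'E'
from h import *
s=bot.observe();print(s['clock'],s['position'],s['tool_rot'],s['qpos'])
find("wrist",["lid_small"]);print(bot.observe()['position'])
E
```

```text
36.8 [0.45662947 0.31724925 0.17650873] [ 3.08772276 -0.05754704  0.91181957] [-0.31809542  0.46193944 -0.56562207  1.85983571  0.38760904  0.85804041
 -1.73943395]
wrist lid_small [([0.4533, 0.326], np.float64(0.972), 0.79)]
[0.45678825 0.31646094 0.17676146]
```

Request:
drive_tool([
  [45,-0.001,0.01,0,0],
  [45,0,0,-0.03,0],
  [45,0,0,-0.035,0],
  [45,0,0,-0.035,0],
  [45,0,0,-0.025,0],
  [45,0,0,0,0],
  [45,0,0,0,0],
])

```text
clock: 37.6
position: [0.4594, 0.3237, 0.0503]
tool_rot: [3.085, -0.061, 0.901]
force: [-0.7, -0.6, -0.0]
grip_width: 0.0381
```

```bash
python3 - <<'E'
from h import *
s=bot.observe();print(s['clock'],s['position'],s['tool_rot'])
find("wrist",["lid_small"]);print(bot.observe()['position'])
E
```

```text
37.6 [0.4594147  0.323741   0.05029891] [ 3.08468174 -0.06130171  0.90108748]
wrist lid_small [([0.4533, 0.326], np.float64(0.957), 0.58)]
[0.45972422 0.32389643 0.05088074]
```

Request:
drive_tool([
  [45,-0.004,0.0025,0,0],
  [45,0,0,-0.018,0],
  [45,0,0,-0.018,0],
  [45,0,0,-0.005,0],
  [45,0,0,0,0],
])

```text
clock: 38.2
position: [0.458, 0.3291, 0.015]
tool_rot: [3.082, -0.072, 0.9]
force: [-0.5, 0.0, -0.0]
grip_width: 0.0383
```

```bash
python3 - <<'E'
from h import *
s=bot.observe();print(s['clock'],s['position'],s['tool_rot'])
im=bot.grab_frame("wrist"); save("w20",cv2.resize(im[200:420,200:440],(400,366)))
E
```

```text
38.2 [0.45795823 0.32909362 0.01502305] [ 3.08211855 -0.07161001  0.89967327]
```

View pics/w20.png

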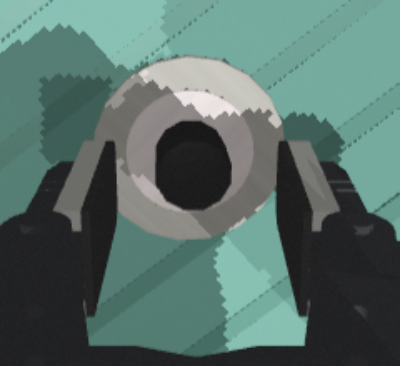

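Request:
drive_tool([
  [45,-0.0015,-0.002,-0.013,0],
  [45,0,0,-0.01,0],
  [45,0,0,0,0],
])

```text
clock: 38.55
position: [0.4573, 0.3276, -0.0074]
tool_rot: [3.081, -0.075, 0.899]
force: [-0.1, -0.0, -0.4]
grip_width: 0.0385
```

Request:
drive_tool([
  [0,0,0,0,0],
  [0,0,0,0,0],
  [0,0,0,0,0],
], newtons=40)

```text
clock: 38.85
position: [0.4572, 0.3279, -0.0072]
tool_rot: [3.081, -0.075, 0.899]
force: [-1.4, 0.8, 0.1]
grip_width: 0.0179
```

```bash
python3 - <<'E'
from h import *
s=bot.observe();print(s['clock'],s['position'],s['tool_rot'],s['grip_width'])
im=bot.grab_frame("wrist"); save("w21",cv2.resize(im[200:420,200:440],(400,366)))
E
```

```text
38.85 [ 0.45720815  0.32785634 -0.00715271] [ 3.08148983 -0.07450386  0.89944127] 0.01793876589852856
```

View pics/w21.png

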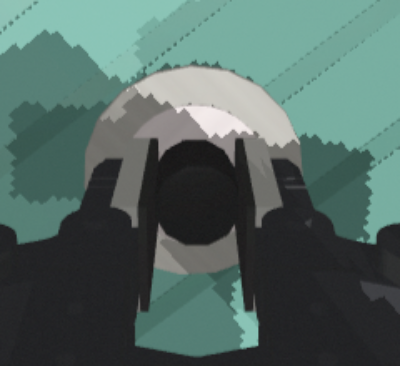

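Gripped at 17.9 mm. Lifting and carrying to the small jar, high above the bowl and bottle.

Request:
drive_tool([
  [0,0,0,0.01,0],
  [0,0,0,0.02,0],
  [0,0,0,0.03,0],
  [0,0,0,0.04,0],
  [0,0,0,0.04,0],
  [0,0,-0.015,0.035,0],
  [0,-0.001,-0.03,0,0],
  [0,-0.001,-0.045,0,0],
  [0,-0.001,-0.045,0,0],
  [0,-0.001,-0.045,0,0],
  [0,-0.001,-0.045,0,0],
  [0,-0.001,-0.045,0,0],
])

```text
clock: 40.1
position: [0.4472, 0.0549, 0.1843]
tool_rot: [3.079, -0.081, 0.912]
force: [1.2, 0.2, -0.3]
grip_width: 0.018
```

Request:
drive_tool([
  [0,-0.001,-0.045,0,0],
  [0,-0.001,-0.045,0,0],
  [0,-0.001,-0.045,0,0],
  [0,-0.001,-0.045,0,0],
  [0,0,-0.03,0,0],
  [0,0,-0.015,0,0],
  [0,0,0,0,0],
])

```text
clock: 40.8
position: [0.4397, -0.1853, 0.1903]
tool_rot: [3.072, -0.082, 0.906]
force: [-0.7, 0.2, -0.6]
grip_width: 0.0183
```

Request:
drive_tool([
  [0,0.003,-0.0138,0,0],
  [0,0,0,-0.025,0],
  [0,0,0,-0.035,0],
  [0,0,0,-0.035,0],
  [0,0,0,-0.015,0],
  [0,0,0,0,0],
])

```text
clock: 41.4
position: [0.4454, -0.1982, 0.0802]
tool_rot: [3.066, -0.084, 0.911]
force: [0.2, -1.0, 0.3]
grip_width: 0.0181
```

```bash
python3 - <<'E'
from h import *
s=bot.observe();print(s['clock'],s['position'],s['tool_rot'])
im=bot.grab_frame("wrist"); sc=bot.grab_frame("scene")
a=cv2.resize(im[150:420,180:460],(400,386),interpolation=cv2.INTER_CUBIC);b=cv2.resize(sc[150:310,150:316],(400,386),interpolation=cv2.INTER_CUBIC)
save("w22",np.hstack([a,b]))
E
```

```text
41.4 [ 0.44541283 -0.19824594  0.08018256] [ 3.0659976  -0.08384819  0.91148277]
```

View pics/w22.png

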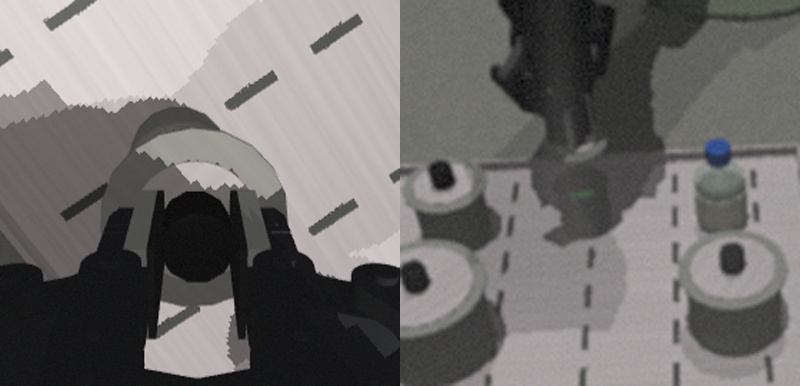

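The lid is above the small jar, with the jar edge showing just beyond it. Correcting and lowering.

Request:
drive_tool([
  [0,-0.0026,-0.0008,-0.012,0],
  [0,0,0,-0.012,0],
  [0,0,0,-0.006,0],
  [0,0,0,0,0],
])

```text
clock: 41.9
position: [0.4465, -0.2004, 0.0548]
tool_rot: [3.057, -0.086, 0.912]
force: [-0.5, 0.6, 0.1]
grip_width: 0.0185
```

Request:
drive_tool([
  [0,0,0,0,0],
])

```text
clock: 42.0
position: [0.4468, -0.2004, 0.0552]
tool_rot: [3.057, -0.086, 0.912]
force: [-0.5, 0.2, -0.4]
grip_width: 0.0184
```

Request:
drive_tool([
  [0,-0.0037,0.0012,-0.006,0],
  [0,0,0,-0.005,0],
  [0,0,0,0,0],
])

```text
clock: 42.3
position: [0.4432, -0.1993, 0.0441]
tool_rot: [3.055, -0.086, 0.912]
force: [1.2, -0.2, -0.2]
grip_width: 0.0184
```

```bash
python3 - <<'E'
from h import *
s=bot.observe();print(s['clock'],s['position'],s['tool_rot'])
sc=bot.grab_frame("scene")
save("s23",cv2.resize(sc[200:280,190:290],(750,600),interpolation=cv2.INTER_CUBIC))
E
```

```text
42.3 [ 0.44319877 -0.19932506  0.04411454] [ 3.05541813 -0.08594408  0.91229019]
```

View pics/s23.png

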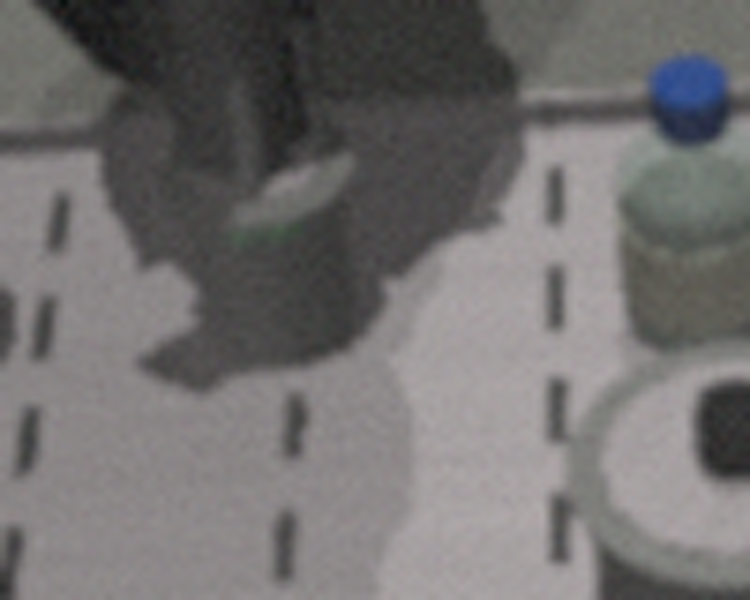

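Request:
drive_tool([
  [0,0,0,-0.003,0],
  [0,0,0,0,0],
])

```text
clock: 42.55
position: [0.4434, -0.1993, 0.0412]
tool_rot: [3.055, -0.086, 0.912]
force: [1.4, -0.6, 0.6]
grip_width: 0.018
```

Request:
drive_tool([
  [0,0,0,-0.002,0],
  [0,0,0,0,0],
])

```text
clock: 42.75
position: [0.4435, -0.1994, 0.0391]
tool_rot: [3.055, -0.086, 0.912]
force: [-0.1, 0.0, -0.8]
grip_width: 0.0185
```

Request:
drive_tool([
  [0,0,0,-0.001,0],
  [0,0,0,0,0],
])

```text
clock: 42.95
position: [0.4435, -0.1994, 0.038]
tool_rot: [3.055, -0.086, 0.912]
force: [0.3, -0.0, 0.3]
grip_width: 0.0183
```

Request:
drive_tool([
  [0,-0.0003,0,-0.0008,0],
  [0,0,0,0,0],
])

```text
clock: 43.15
position: [0.4434, -0.1994, 0.0374]
tool_rot: [3.054, -0.086, 0.912]
force: [-0.1, 0.1, 2.5]
grip_width: 0.0183
```

Request:
drive_tool([
  [0,0,0,-0.0006,0],
  [0,0,0,0,0],
])

```text
clock: 43.35
position: [0.4436, -0.1994, 0.0371]
tool_rot: [3.054, -0.086, 0.912]
force: [-1.9, 0.1, 6.4]
grip_width: 0.0182
```

Contact is at the expected height, so the step is inside the mouth. Releasing slowly and retreating up.

Request:
drive_tool([
  [24,0,0,0,0],
  [28,0,0,0,0],
  [36,0,0,0,0],
  [50,0,0,0,0],
  [50,0,0,0.01,0],
  [50,0,0,0.02,0],
  [50,0,0,0.03,0],
  [50,0,0,0.04,0],
  [50,0,0,0.04,0],
  [50,0,0,0.04,0],
  [50,0,0,0.04,0],
  [50,0,0,0,0],
])

```text
clock: 44.55
position: [0.4409, -0.1964, 0.27]
tool_rot: [3.056, -0.086, 0.916]
force: [0.6, -0.1, -0.2]
grip_width: 0.0425
```

Request:
drive_tool([
  [50,0,0.04,0,0],
  [50,0,0.05,0,0],
  [50,0,0.05,0,0],
  [50,0,0.05,0,0],
  [50,0,0.05,0,0],
  [50,0,0,0,0],
])

```text
clock: 45.15
position: [0.4375, 0.0481, 0.2738]
tool_rot: [3.051, -0.087, 0.913]
force: [-0.1, -0.9, 0.2]
grip_width: 0.0428
```

```bash
python3 - <<'E'
from h import *
s=bot.observe();print(s['clock'],s['position'],s['tool_rot'],s['force'])
sc=bot.grab_frame("scene"); save("s24",cv2.resize(sc[190:340,110:330],(800,545),interpolation=cv2.INTER_CUBIC))
t=bot.grab_frame("top"); save("t24",cv2.resize(t[150:340,120:540],(800,362),interpolation=cv2.INTER_CUBIC))
for c in ("top","scene"):
  i=bot.camera_info(c)
  J={'small':(.4385,-.201,.046),'medium':(.4334,-.3154,.052),'large':(.5793,-.083,.058),'largest':(.5636,-.3246,.064)}
  for n,(x,y,z) in J.items():
    r=[d for d in bot.masks_of(c,"lid_"+n) if d["conf"]>.2]
    for d in r[:1]: print(c,n,round(d["conf"],2),fit(i,"lid_"+n,d["mask"],(x,y),.003+z-.005),"jar",(x,y))
E
```

```text
45.15 [0.43747467 0.04810136 0.27375716] [ 3.05062062 -0.08674484  0.91291443] [-0.05941984 -0.85832549  0.20576175]
top small 0.94 (array([ 0.4381108 , -0.20035138]), np.float64(0.9440559148788452)) jar (0.4385, -0.201)
top medium 0.85 (array([ 0.4330635 , -0.31456424]), np.float64(0.9490700960159302)) jar (0.4334, -0.3154)
top large 0.7 (array([ 0.5793, -0.083 ]), np.float64(0.0)) jar (0.5793, -0.083)
top largest 0.91 (array([ 0.56398928, -0.32431308]), np.float64(0.9710537791252136)) jar (0.5636, -0.3246)
scene small 0.77 (array([ 0.440105  , -0.20151711]), np.float64(0.9159981608390808)) jar (0.4385, -0.201)
scene medium 0.73 (array([ 0.43309   , -0.31525583]), np.float64(0.9282152652740479)) jar (0.4334, -0.3154)
scene large 0.86 (array([ 0.57928227, -0.08374572]), np.float64(0.9646673202514648)) jar (0.5793, -0.083)
scene largest 0.92 (array([ 0.56444059, -0.32477844]), np.float64(0.9414447546005249)) jar (0.5636, -0.3246)
```

View pics/s24.png

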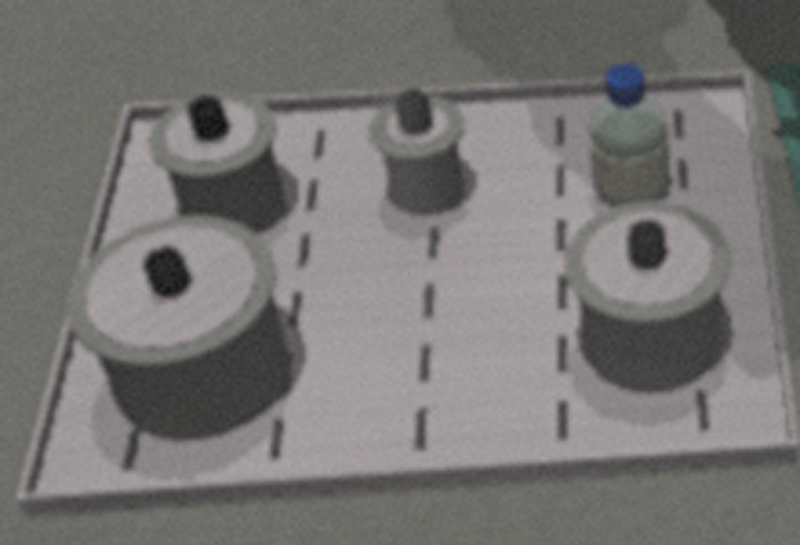

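View pics/t24.png

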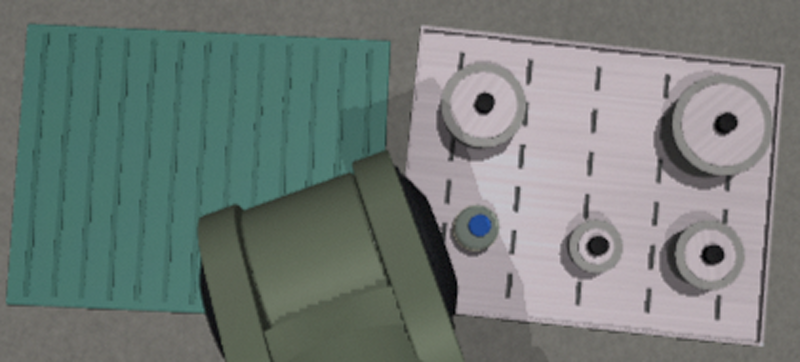

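Every lid sits on its own jar and looks level. The top-view mask for the large lid gave no usable fit (IoU 0), but its scene fit agrees with the jar within 1 mm. The bottle is where it was, and the arm touches nothing. Handing in.

```bash
python3 - <<'E'
from h import *
print(bot.job_done(), bot.observe()['clock'])
E
```

```text
the job is handed in; nothing more can be done
the job is handed in; nothing more can be done
```

All four lids are on the jars of their own size, and I handed the job in shortly after 45 s on the robot's clock, inside the 109 s limit.

- **Grasping:** My first two closes on the largest lid missed. The real fingertips turned out to be about 25–28 mm behind the reported TCP, so I lowered the TCP by that much and every later grasp held. Nothing was disturbed by the misses.
- **Placing:** Each lid met its rim within about 1 mm of the height expected with the step inside the mouth. The force at contact was about 2–6 N.
- **Last checks:** The final top and scene fits put the lid centres within about 2 mm of where I had measured the jars, and all four look level in the pictures. The jars appear unmoved, and the bottle shows in its place. The arm was well clear at about 0.27 m height.

**What failed or disagreed:**
- The final top-view mask for the large lid gave no usable fit. Its scene-view fit agrees with the jar within 1 mm.
- The arm hid the bowl in the last top picture, and I did not check it again; it was last seen in place before the medium and small lids were placed.
- The tool slowly built up a tilt, reaching about 7° by the end. I judged flatness by eye rather than measuring it.

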